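Clamp a glass blank in the edge-dressing jig to the click of the torque knob

ROBOT

A 6-joint arm with a two-finger parallel gripper is mounted at the origin on a cart in front of the work surface, level with it; the furniture and walls round the work are solid. World frame = base frame: x ahead of the robot, y to its left, z up, the work surface at z = 0. Lengths are in m, angles in degrees, forces in N, time in s.
With the tool pointing down it reaches from about 0.35 to 0.875 m from the base axis. Payload 15.5 kg.
Tool frame: the origin (TCP) lies on the centre line of the jaws, within the pads' length; the fingertips stand 22 mm ahead of it and the grasp point (between the pads) lies 3 mm ahead of it; z points along the fingers, y is the line along which they close (so a half turn about z gives the same grasp; the last joint's range is limited). The gripper opens to 85 mm and grips with 20 to 120 N. Pads are 22 mm wide; open, the fingers measure 114 mm over their backs; the gripper's body (76 mm by 85 mm) begins 54 mm behind the grasp point. The pads swing forward as they close: fully open they stand 13 mm farther back than shut.
Start: joints at [66.492, 28.281, 77.091, -0, 74.628, -5.472], TCP at [0.194, 0.594, 0.225] pointing down, gripper open.
Joint ranges: [-166.48, 166.48], [-47.26, 123.95], [12.59, 153.08], [-70.14, 250.14], [6.76, 159.57], [-176.63, 176.63]. Speed limits (degrees/s): [108.29, 108.29, 147.25, 172.46, 172.46, 172.46].

INTERFACE

Orientations are given as [roll, pitch, yaw] about the fixed x, y, z axes, in that order (R = Rz(yaw) Ry(pitch) Rx(roll)).
In Python, from workcell import arm, snapshot, calibration, job, spotter gives the robot as it stands. The module is installed in compiled form; this text tells all that it offers.
- The arm moves only by the tool move_arm, never from a script. Its argument "commands" is a list of rows, each an object with "dp": the shift along the tool's x, y, z in mm, a list of three; "rotation": the turn, a rotation vector about the tool's x, y, z in rad, a list of three; "fingers": the opening, from 0 (shut) to 1 (fully open). A call has exactly 8 rows; each row is the pose to reach, as a shift and turn from the pose commanded when the call began, along the tool's axes at that moment; what a row does not reach only later rows make up. A row lasts 1/12 s, in which the tool goes at most 41.7 mm and 7.16 degrees, less where a joint would pass 70% of its speed; a pose out of reach is approached as far as the arm can. A call with a gripper value outside its range is refused whole. The fingers move at their own pace and stop on an object; "newtons" is the grip in N (left out, the last holds). Time passes only in rows, so rows that repeat a pose let the fingers close, or fill a call up. It gives the time, the measured TCP pose, the force, the opening and the grip force at its end, in the units of the state.
- arm.get_state(): the state, without advancing time (a new reading comes with each control period).
- snapshot(name): name is "scene" or "top" or "wrist"; returns (picture, depth): 400x640x3 uint8, red, green, blue; 400x640 float32, m along the optical axis (not along the pixel's ray), 0 where there is no reading.
- calibration(name): a dict with "fovy" (degrees; the focal length in pixels is half the picture's height over the tangent of half this angle, whatever the lens; pixels are square), "cx", "cy" (the principal point, pixels), "camera_from_world" (4x4, takes a point from world to camera coordinates); the wrist camera has in their place "T_tool_cam" (4x4, takes a point from camera to tool coordinates, whose origin is the TCP and whose axes are the flange's). Camera axes: x right, y down, z forward; pixel columns grow to the right and rows downward; lengths in m; the calibration is good to about 2 mm. A picture is of the moment at which its call begins: read the wrist's pose just before it. calibration takes no time and is no camera call.
- job.job_done(): hands the job in; it is judged then, once.
Trained networks look in the newest picture that a camera, given by its name, has taken for a name from the list of things; names that differ only in an ending like _2 or _b are one class to them, and where a whole thing is asked for, a point or a joint stands for the part that bears it (a point fixed in the world has none). Each returns a list of dicts, best first, with "conf" (0 to 1); they miss things now and then, are a little off and sometimes report something else, mostly with a low value. They report only what shows in the picture. A call takes as long as a camera call. They do not tell look-alikes from the thing itself.
- spotter.look_for(camera, target): "rect" ([left, top, width, height] in pixels, round what is visible of it).
- spotter.spot_point(camera, target): "centre" ([row, column] in pixels: a listed point, or the origin of a listed thing).
The state is a dict: "t": time; "joint_positions": joint angles; "qd": joint speeds; "joint_torque": joint torques, N m; "position": TCP position; "eef_rot": TCP orientation; "ft_force": force on the tool from outside, world axes, zero at the start; "moment": the same for the moment, N m; "width": opening from 0.0 (shut) to 1.0 (fully open); "finger_force": force on a finger pad.
Only numpy, scipy, OpenCV 4.12 (cv2) and the standard library are available. Lean on these libraries where they do the work, as an engineer would, in place of code of your own. Each camera call takes 0.05 s, during which the arm holds its last target. There are 200 camera calls.

TASK

Clamp the loose glass blank in the dressing jig: lay it flat on the jig plate, push it gently home against all three locating pins (long edge on the pair of pins, short edge on the single one), then swing the clamp arm in over it to its stop. Turn the torque knob clockwise until its clutch clicks, stop there (a second click does no harm, more do), and let go with the glass still tight against its pins; leave the other things on the bench alone.

Things in the scene. Friction and masses are not known exactly. Their poses are not given: they have to be found in the camera images.
- glass_blank: loose rectangular blank of pale green plate glass, 42 x 60 x 8 mm, about 50 g, lying flat on the bench right of the jig. Origin: centre of its underside, x along its 42 mm side, y along its 60 mm side, z up. Either end may point either way in the seat.
- jig: grey metal dressing jig fixed to the bench, plate 100 x 150 x 12 mm. Origin on the bench top straight below the seat's centre; at yaw 0 x points away from the robot, y left, z up. The plate spans x -16 to +84, y -47 to +103 mm; the seat is at its front right, the swing arm at its left. The seated blank's front edge overhangs the plate by 5 mm.
- seat (a point): centre of the seat on the plate's upper face (12 mm over the bench), axes as the jig's. The seated blank has the centre of its underside here, its 60 mm side along y, its 42 mm side along x.
- stop_pins: three steel locating pins, 6 mm diameter, 5.5 mm high. Origin at the seat's centre, axes as the jig's. Two pins at x = +24, y = +20 and -20 mm: the blank's 60 mm back edge bears on them. One at x = 0, y = +33 mm: its left 42 mm edge bears on it. The back pins stand 34 mm clear of each other, room for a finger between. Over 25 N chips the glass.
- clamp_arm (a joint): angle of the swing arm about its upright pivot, rad: 0 = against its stop, clamp screw over the seat's centre; grows as the arm swings away to the back (anticlockwise from above). Starts at 1.2 to 1.7; slight friction, stays where left. Turning the knob clockwise presses the arm on its stop.
- swing_pivot (a point): point on the arm's pivot axis, 44 mm over the bench, at x = 0, y = +75 mm of the jig. The clamp screw's axis is 75 mm from it, towards the jig's -y at arm angle 0 and +x at 1.57. Arm bar 20 mm wide, top 44 mm over the bench, 46 mm at the screw's boss (28 mm diameter), 52 mm at the pivot's head. Stop block 44 mm high at x = -9.5, y = +44 mm.
- spindle: spindle of the clamp screw at the arm's end; origin on its axis, the underside of its white nylon foot (16 mm diameter) 27 mm above the origin. It does not turn. Turning the knob clockwise lowers it 12 mm a turn (1.91 mm a rad), self-locking. The foot starts 1.5 to 5.5 mm above the top of a seated blank, so it meets the glass after some 0.8 to 2.9 rad.
- knob_grip (a point): centre (mid-height, on the axis) of the black ribbed torque knob on the clamp screw, 36 mm diameter, 28 mm high, axis upright; starts 65 to 69 mm over the bench, sinks with the screw. Grip the knob alone, fingertips at most 8 mm below this point: 1.5 mm under it lies the screw's flange. It runs free at a steady 0.26 N m or a little less. Clockwise tightens.
- knob_mark (a point): white line on the rim of the knob's top, 13.5 mm from the axis along the knob's x. Once the foot bears on the glass, about 1 rad more of turning brings the torque to some 0.45 N m; then the clutch slips and the screw stands. It clicks every 0.785 rad of slip: the torque sinks by over 0.2 N m until a ball drops into the next notch (the click), then climbs again.
- flange_centre (a point): centre of the top of the steel flange (42 mm diameter, 3 mm thick) just under the knob; it turns with the screw, x along its long mark. At the start the knob's line stands over the long mark; every click leaves it 0.785 rad further clockwise (from above).
- flux_tin: round flux tin, 71 mm diameter, 32 mm high, a bystander. Origin at the centre of its underside.
- sanding_block: sanding block, 68 x 107 x 28 mm, a bystander. Origin at the centre of its underside.
- oil_cutter: glass cutter, 118 x 26 x 21 mm, a bystander. Origin at the centre of its underside.
Mind the look-alikes: they are no part of the job. There is more than one size of the glass_blank; the job needs the larger.

How it is judged:
By the outcome, as a careful person would: the job done as asked, in the order asked, and still so for the second after the job is handed in, with the robot touching nothing.
It also fails if it takes over 72 s, if anything falls off the work surface, if the arm or the gripper's body presses on something with over 40 N, if the wrist force passes 120 N, or if a joint passes its speed limit or range.

## Working session

There is one attempt and no reset: what is moved stays moved. The work goes in short steps, Python scripts to look and compute and a tool call to move; the robot and the scene stay as the last step left them, time stands still between calls to the robot, and variables do not carry over. Pictures are saved under pics/ and viewed, at most 10 in all, crops included, and the job is handed in when it is done.

Besides the shell and the picture viewer there is one more tool, called after "Emit:" in YAML: its name, and indented under it one key for each argument. move_arm: Moves the arm, as the interface text tells. Its arguments: {"type":"object","properties":{"commands":{"type":"array","items":{"type":"object","properties":{"dp":{"type":"array","items":{"type":"number"}},"rotation":{"type":"array","items":{"type":"number"}},"fingers":{"type":"number"}}}},"newtons":{"type":"number"}},"required":["commands"]}

```bash
mkdir -p pics
cat > h.py <<'E'
import numpy as np, cv2
from workcell import arm, snapshot, calibration, job, spotter
from scipy.spatial.transform import Rotation as R
def T_tool(s=None):
    s=s or arm.get_state(); T=np.eye(4); T[:3,:3]=R.from_euler('xyz',s['eef_rot'],degrees=True).as_matrix(); T[:3,3]=s['position']; return T
def cam(name):
    c=calibration(name); f=200/np.tan(np.radians(c['fovy'])/2)
    if name=='wrist': return f,c.get('cx',320),c.get('cy',200),T_tool()@np.array(c['T_tool_cam'])
    return f,c['cx'],c['cy'],np.linalg.inv(np.array(c['camera_from_world']))
def at_z(C,r,c,z):
    f,cx,cy,W=C; d=W[:3,:3]@np.array([(c-cx)/f,(r-cy)/f,1]); o=W[:3,3]; return o+d*(z-o[2])/d[2]
def at_d(C,r,c,dep):
    f,cx,cy,W=C; return (W@np.array([(c-cx)/f*dep,(r-cy)/f*dep,dep,1]))[:3]
def px(C,p):
    f,cx,cy,W=C; q=np.linalg.inv(W)@np.append(p,1); return q[1]/q[2]*f+cy,q[0]/q[2]*f+cx
def save(n,im): cv2.imwrite('pics/'+n,cv2.cvtColor(im,cv2.COLOR_RGB2BGR))
E
python3 - <<'E'
from h import *
np.set_printoptions(precision=4,suppress=True)
print(arm.get_state())
for n in ['top','scene']:
    C=cam(n); im,d=snapshot(n); save(n+'0.png',im); np.savez(n+'0.npz',im=im,d=d)
    print(n,calibration(n))
    for t in ['glass_blank','seat','stop_pins','swing_pivot','knob_grip','knob_mark','flange_centre','flux_tin','sanding_block','oil_cutter','jig','spindle']:
        for o in spotter.spot_point(n,t)[:3]:
            r,c=o['centre']; dd=d[int(min(max(r,0),399)),int(min(max(c,0),639))]
            print(t,round(o['conf'],2),np.round(o['centre'],1),at_d(C,r,c,dd))
E
```

```text
{'t': 0.0, 'joint_positions': array([66.4939, 28.3162, 77.1259,  0.0005, 74.6271, -5.4728]), 'qd': array([-0.012 ,  0.0449, -0.0782,  0.0093,  0.0134,  0.037 ]), 'joint_torque': array([  0.0037, -88.2139, -38.3877,   0.0003,   0.0099,   0.    ]), 'position': array([0.1933, 0.594 , 0.2249]), 'eef_rot': array([-179.9311,   -0.0071,  161.9665]), 'ft_force': array([-0.1664,  0.7835, -0.3126]), 'moment': array([ 0.0047, -0.0176, -0.0087]), 'finger_force': 0.0, 'width': 0.998163617499627}
top {'fovy': 50.356208983174, 'cx': 322.06816855631047, 'cy': 199.07901541209623, 'camera_from_world': array([[ 0.0145, -0.9997,  0.0187, -0.1348],
       [-0.9941, -0.0164, -0.1077,  0.5713],
       [ 0.108 , -0.0171, -0.994 ,  0.8755],
       [ 0.    ,  0.    ,  0.    ,  1.    ]])}
glass_blank 0.7 [244.7 366.5] [ 0.4779 -0.2241  0.0093]
glass_blank 0.48 [198.7 353.3] [ 0.5781 -0.1951  0.0057]
swing_pivot 0.82 [218.2 245.9] [0.5287 0.0314 0.0519]
swing_pivot 0.43 [177.7 259.3] [0.6094 0.0025 0.081 ]
knob_grip 0.69 [182.6 256.1] [0.5994 0.0088 0.0799]
knob_mark 0.53 [177.7 260.9] [ 0.6096 -0.0006  0.0797]
[... 954 characters left out ...]
7 [215.6 267.4] [ 0.5102 -0.038   0.0111]
stop_pins 0.66 [186.6 283.3] [ 0.5905 -0.0113  0.0126]
stop_pins 0.18 [279.6 322.4] [ 0.4655 -0.2225  0.0084]
swing_pivot 0.65 [183.9 249.2] [0.5268 0.0261 0.0505]
knob_grip 0.8 [163.2 279.2] [ 0.5924 -0.0015  0.0793]
knob_mark 0.54 [158.9 283.5] [ 0.6056 -0.0019  0.082 ]
flange_centre 0.79 [171.  278.6] [ 0.588  -0.0025  0.0593]
flux_tin 0.63 [211.7 410.6] [ 0.6977 -0.2699  0.0305]
sanding_block 0.86 [240.6 190.9] [0.3601 0.0288 0.0243]
sanding_block 0.44 [155.8 325.8] [ 0.737  -0.0142 -0.005 ]
oil_cutter 0.64 [154.1 324.7] [ 0.7318 -0.0147  0.0052]
jig 0.59 [218.8 267.7] [ 0.5052 -0.0432  0.0095]
spindle 0.58 [185.2 282.3] [ 0.5936 -0.0055  0.0103]
```

Run:
```python
import numpy as np,cv2
a=np.load('top0.npz')['im'][90:340,170:450]; b=np.load('scene0.npz')['im'][110:320,130:450]
save=lambda n,i,k:cv2.imwrite('pics/'+n,cv2.cvtColor(cv2.resize(i,None,fx=k,fy=k,interpolation=cv2.INTER_CUBIC),cv2.COLOR_RGB2BGR))
save('topc.png',a,2.4); save('scenec.png',b,2.5)
```

```text
(no output)
```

View pics/topc.png

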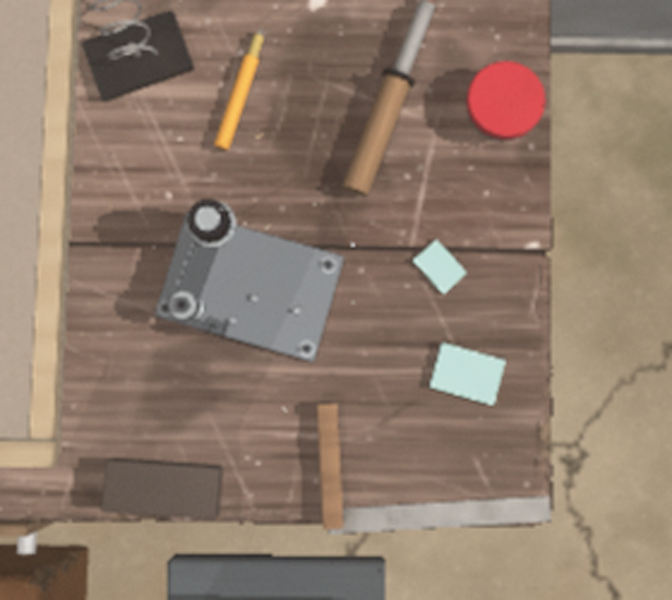

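View pics/scenec.png

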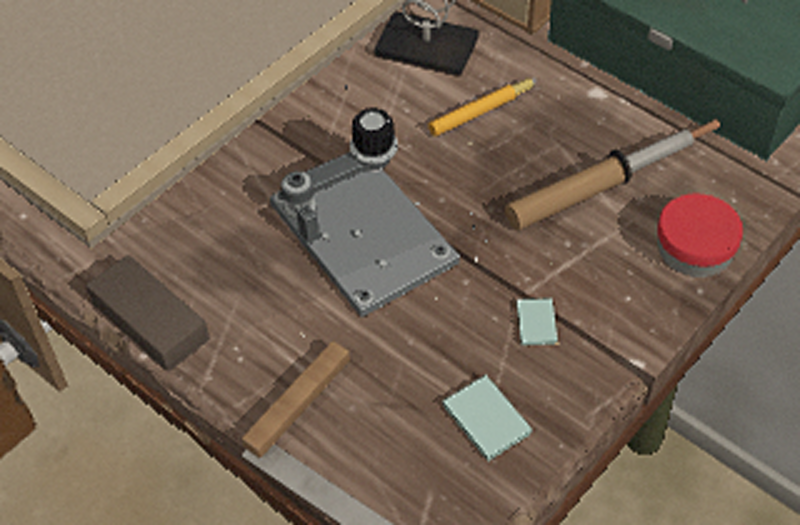

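The top view shows the jig turned about -15°, with its arm at roughly 90° (knob at crop 210,222, pivot at 182,304). The larger blank is at crop (468,373), the smaller look-alike at (440,267) and the pins near (252,297), (293,310) and (232,321).

```bash
cat >> h.py <<'E'
def cmd(p,yaw,C=None,roll=180.,pitch=0.):
    """dp(mm) & rotvec from commanded tool pose C=(p,yaw) to target"""
    s=arm.get_state()
    if C is None: T=T_tool(s)
    else:
        T=np.eye(4);T[:3,:3]=R.from_euler('xyz',[180,0,C[1]],degrees=True).as_matrix();T[:3,3]=C[0]
    dp=T[:3,:3].T@(np.array(p)-T[:3,3])*1000
    r=R.from_matrix(T[:3,:3].T@R.from_euler('xyz',[roll,pitch,yaw],degrees=True).as_matrix()).as_rotvec()
    return np.round(dp,1),np.round(r,3)
E
python3 - <<'E'
from h import *
np.set_printoptions(precision=4,suppress=True)
c=calibration('wrist');print(c)
C=cam('top');z=np.load('top0.npz');im=z['im']
f=lambda x,y,h:at_z(C,90+y/2.4,170+x/2.4,h)
for n,x,y,h in [('p1',252,297,.0175),('p2',293,310,.0175),('s',232,321,.0175),('piv',182,304,.052),('knob',208,217,.081),('FL',157,315,.012),('FR',312,358,.012),('BR',343,257,.012),('bl',468,373,.008)]: print(n,f(x,y,h))
hsv=cv2.cvtColor(im,cv2.COLOR_RGB2HSV); m=cv2.inRange(hsv,(65,20,150),(95,90,255))
for k in cv2.findContours(m,0,2)[0]:
    if cv2.contourArea(k)>60:
        P=np.array([at_z(C,q[0][1],q[0][0],.008)[:2]*1000 for q in k],np.float32); print(cv2.minAreaRect(P))
for p in [(.48,-.12,.3)]:
  for y in (75,-15,-105): print(y,cmd(p,y))
E
```

```text
{'fovy': 59.38724860468683, 'cx': 326.26386341523164, 'cy': 200.34885814184884, 'T_tool_cam': array([[-0.    , -0.9534, -0.3016,  0.077 ],
       [ 1.    , -0.0004,  0.0011, -0.0004],
       [-0.0011, -0.3016,  0.9534, -0.1488],
       [ 0.    ,  0.    ,  0.    ,  1.    ]])}
p1 [ 0.5414 -0.0252  0.0175]
p2 [ 0.5303 -0.0623  0.0175]
s [ 0.5196 -0.0079  0.0175]
piv [0.5319 0.0317 0.052 ]
knob [0.6037 0.0076 0.081 ]
FL [0.5242 0.0602 0.012 ]
FR [ 0.4877 -0.08    0.012 ]
BR [ 0.5795 -0.1063  0.012 ]
bl [ 0.4764 -0.221   0.008 ]
((476.4909362792969, -219.44798278808594), (60.572265625, 42.207279205322266), 74.97360229492188)
((573.7149658203125, -194.05438232421875), (40.94136047363281, 29.719207763671875), 40.37060546875)
75 (array([-493.6, -590.5,  -74.5]), array([-0.   , -0.   ,  1.518]))
-15 (array([-493.6, -590.5,  -74.5]), array([-0.   , -0.   ,  3.089]))
-105 (array([-493.6, -590.5,  -74.5]), array([ 0.   , -0.   , -1.624]))
```

```bash
python3 -c "
from h import *
print(cmd((.52,-.02,.22),75))"
```

```text
(array([-500.7, -483. ,    5.5]), array([-0.   , -0.   ,  1.518]))
```

Emit:
move_arm:
  commands:
    - {"dp": [-501,-483,0],"rotation": [0,0,1.518],"fingers": 1}
    - {"dp": [-501,-483,0],"rotation": [0,0,1.518],"fingers": 1}
    - {"dp": [-501,-483,0],"rotation": [0,0,1.518],"fingers": 1}
    - {"dp": [-501,-483,0],"rotation": [0,0,1.518],"fingers": 1}
    - {"dp": [-501,-483,0],"rotation": [0,0,1.518],"fingers": 1}
    - {"dp": [-501,-483,0],"rotation": [0,0,1.518],"fingers": 1}
    - {"dp": [-501,-483,0],"rotation": [0,0,1.518],"fingers": 1}
    - {"dp": [-501,-483,0],"rotation": [0,0,1.518],"fingers": 1}

```text
t: 1.97
position: [0.3506, 0.2982, 0.2257]
eef_rot: [180.0, -0.0, 104.3]
ft_force: [1.6, 1.3, 0.8]
width: 0.998
finger_force: 0.0
```

```bash
python3 -c "
from h import *
print(arm.get_state()['position'],arm.get_state()['eef_rot'],cmd((.52,-.02,.22),75))"
```

```text
[0.35055499 0.29824371 0.22568924] [ 1.79968497e+02 -8.55906985e-03  1.04332295e+02] (array([-350.3,   85.4,    5.7]), array([ 0.   , -0.   ,  0.512]))
```

Emit:
move_arm:
  commands:
    - {"dp": [-350,85,5],"rotation": [0,0,0.512],"fingers": 1}
    - {"dp": [-350,85,5],"rotation": [0,0,0.512],"fingers": 1}
    - {"dp": [-350,85,5],"rotation": [0,0,0.512],"fingers": 1}
    - {"dp": [-350,85,5],"rotation": [0,0,0.512],"fingers": 1}
    - {"dp": [-350,85,5],"rotation": [0,0,0.512],"fingers": 1}
    - {"dp": [-350,85,5],"rotation": [0,0,0.512],"fingers": 1}
    - {"dp": [-350,85,5],"rotation": [0,0,0.512],"fingers": 1}
    - {"dp": [-350,85,5],"rotation": [0,0,0.512],"fingers": 1}

```text
t: 2.63
position: [0.5088, 0.0044, 0.221]
eef_rot: [180.0, -0.0, 75.3]
ft_force: [0.6, 0.8, -1.3]
width: 1.001
finger_force: 0.0
```

Run:
```python
from h import *
np.set_printoptions(precision=4,suppress=True)
s=arm.get_state();print(s['position'],s['eef_rot'])
C=cam('wrist'); im,d=snapshot('wrist'); save('w1.png',im); np.savez('w1.npz',im=im,d=d)
for t in ['glass_blank','seat','stop_pins','swing_pivot','knob_grip','knob_mark','flange_centre','jig','spindle']:
    for o in spotter.spot_point('wrist',t)[:2]:
        r,c=o['centre']; dd=d[int(min(max(r,0),399)),int(min(max(c,0),639))]
        print(t,round(o['conf'],2),np.round(o['centre'],1),at_d(C,r,c,dd))
```

```text
[0.5088 0.0044 0.221 ] [179.9731  -0.0082  75.3159]
glass_blank 0.92 [305.9 417.6] [ 0.5719 -0.1879  0.0069]
glass_blank 0.68 [339.2 347.7] [ 0.4798 -0.212   0.0082]
seat 0.71 [204.6 338.7] [ 0.5118 -0.0384  0.0121]
swing_pivot 0.81 [140.5 344.2] [0.5332 0.0325 0.0524]
knob_grip 0.87 [148.8 432.3] [0.6017 0.0113 0.0799]
knob_mark 0.77 [161.  446.7] [ 0.6113 -0.0015  0.0812]
flange_centre 0.58 [144.1 425.8] [0.5973 0.0164 0.0794]
jig 0.88 [204.1 339.5] [ 0.5127 -0.0379  0.0123]
spindle 0.26 [341.2 349.8] [ 0.4814 -0.2167  0.0067]
```

View pics/w1.png

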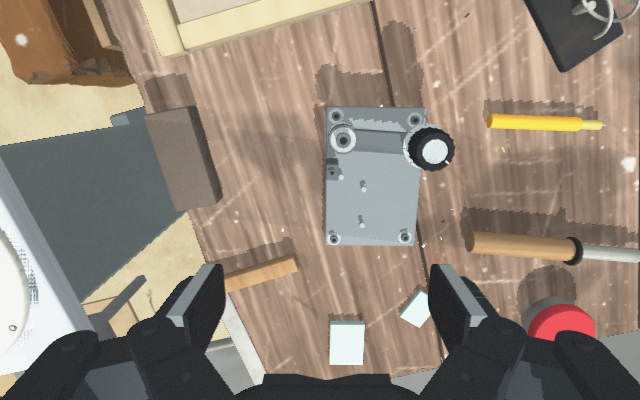

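The wrist view shows the plate over columns 327–425 and rows 107–245. The pins are at (341,177), (363,185) and (361,221), the knob at (434,150) and the large blank at (347,343).

Run:
```python
from h import *
np.set_printoptions(precision=4,suppress=True)
z=np.load('w1.npz');im,d=z['im'],z['d'];C=cam('wrist')
cr=im[95:255,310:470]; save('w1c.png',cv2.resize(cr,None,fx=3.7,fy=3.7,interpolation=cv2.INTER_CUBIC))
f,cx,cy,W=C
v,u=np.mgrid[:400,:640]; P=np.stack([(u-cx)/f*d,(v-cy)/f*d,d,np.ones_like(d)],-1)@W.T
b=(v>95)&(v<255)&(u>310)&(u<440)
m=b&(P[...,2]>.009)&(P[...,2]<.0145)&(d>0)
m=cv2.morphologyEx(m.astype(np.uint8),cv2.MORPH_OPEN,np.ones((3,3)))>0
print('platez',np.median(P[m][:,2]))
print(cv2.minAreaRect((P[m][:,:2]*1000).astype(np.float32)))
k=b&(P[...,2]>.074)&(d>0); k[:, :400]=0
print('knob',np.median(P[k],0), cv2.minEnclosingCircle((P[k][:,:2]*1000).astype(np.float32)))
hsv=cv2.cvtColor(im,cv2.COLOR_RGB2HSV); g=cv2.inRange(hsv,(60,8,150),(100,90,255))
for q in cv2.findContours(g,0,2)[0]:
    if 300<cv2.contourArea(q)<4000:
        X=np.array([at_z(C,a[0][1],a[0][0],.008)[:2]*1000 for a in q],np.float32); print(cv2.minAreaRect(X))
```

```text
platez 0.012314922611358747
((551.7897338867188, -18.313522338867188), (149.64817810058594, 100.04434967041016), 75.04930877685547)
knob [0.5969 0.0145 0.0802 1.    ] ((601.8114624023438, 12.358819007873535), 17.7507266998291)
((475.9661560058594, -214.1636199951172), (64.0992431640625, 42.59613037109375), 74.9655532836914)
((572.2137451171875, -188.318115234375), (42.527957916259766, 31.254716873168945), 43.04598617553711)
((620.9505004882812, -5.182582855224609), (24.673648834228516, 25.407983779907227), 49.537471771240234)
((568.5435180664062, 36.910369873046875), (10.786483764648438, 58.997840881347656), 71.09114074707031)
```

View pics/w1c.png

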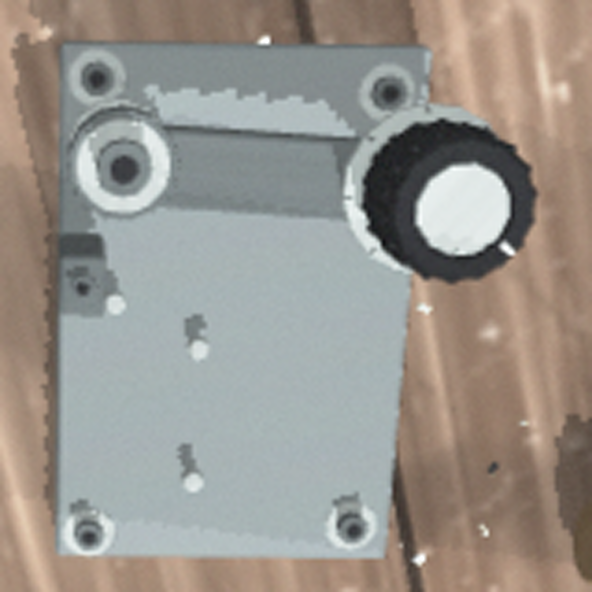

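Run:
```python
from h import *
np.set_printoptions(precision=4,suppress=True)
C=cam('wrist'); print(arm.get_state()['position'])
O=np.array([.5117,-.0366]);J=R.from_euler('z',-15,degrees=True).as_matrix()[:2,:2]
for x,y in [(116,305),(199,350),(193,483)]:
    p=at_z(C,95+y/3.7,310+x/3.7,.0175)[:2]; print('pin jig',J.T@(p-O)*1000)
for n,h,x,y in [('pivot',.052,124,168),('knobtop',.081,462,208),('mark',.081,507,247)]:
    p=at_z(C,95+y/3.7,310+x/3.7,h)[:2]; print(n,p,J.T@(p-O)*1000)
print(cmd((.476,-.217,.13),75))
```

```text
[0.5078 0.0075 0.221 ]
pin jig [ 0.7224 32.3921]
pin jig [24.3812 19.531 ]
pin jig [ 24.2169 -20.6749]
pivot [0.5315 0.0358] [ 0.363  75.0862]
knobtop [0.6021 0.0123] [74.628  70.6706]
mark [0.6105 0.001 ] [85.6643 61.9178]
(array([-225.3,   25.7,   91. ]), array([ 0.   , -0.   ,  0.007]))
```

Emit:
move_arm:
  commands:
    - {"dp": [-225,26,91],"rotation": [0,0,0.006],"fingers": 1}
    - {"dp": [-225,26,91],"rotation": [0,0,0.006],"fingers": 1}
    - {"dp": [-225,26,91],"rotation": [0,0,0.006],"fingers": 1}
    - {"dp": [-225,26,91],"rotation": [0,0,0.006],"fingers": 1}
    - {"dp": [-225,26,91],"rotation": [0,0,0.006],"fingers": 1}
    - {"dp": [-225,26,91],"rotation": [0,0,0.006],"fingers": 1}
    - {"dp": [-225,26,91],"rotation": [0,0,0.006],"fingers": 1}
    - {"dp": [-225,26,91],"rotation": [0,0,0.006],"fingers": 1}

```text
t: 3.8
position: [0.4758, -0.2184, 0.1292]
eef_rot: [-179.9, -0.0, 74.9]
ft_force: [0.5, 0.8, -0.1]
width: 0.999
finger_force: 0.0
```

Run:
```python
from h import *
s=arm.get_state();print(s['position'],s['eef_rot'])
C=cam('wrist'); im,d=snapshot('wrist'); save('w2.png',im); np.savez('w2.npz',im=im,d=d)
hsv=cv2.cvtColor(im,cv2.COLOR_RGB2HSV); g=cv2.inRange(hsv,(60,8,150),(100,90,255))
for q in cv2.findContours(g,0,2)[0]:
    if 1500<cv2.contourArea(q):
        X=np.array([at_z(C,a[0][1],a[0][0],.008)[:2]*1000 for a in q],np.float32); print(cv2.boundingRect(q),cv2.minAreaRect(X))
```

```text
[ 0.47582481 -0.21840232  0.129215  ] [-1.79932355e+02 -1.98245931e-02  7.48719344e+01]
(300, 155, 55, 73) ((476.06866455078125, -219.84690856933594), (59.966064453125, 42.25928497314453), 74.83991241455078)
(410, 95, 64, 67) ((572.7156982421875, -194.17306518554688), (41.595550537109375, 29.374217987060547), 42.76176452636719)
```

View pics/w2.png

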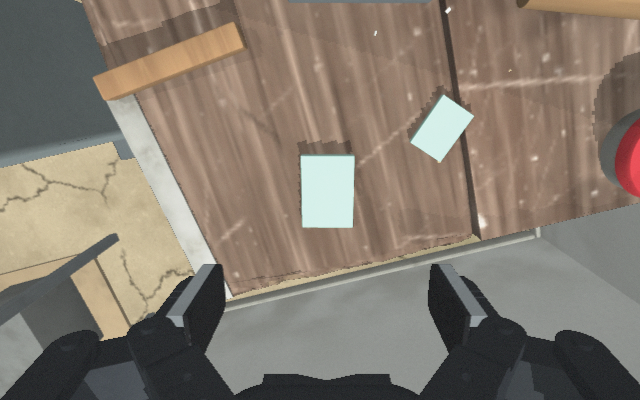

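The large blank is centred under the tool at pixel (328,191) and reads 60.0 x 42.3 mm at z = 8 mm, as it should. I descend and grip.

Emit:
move_arm:
  commands:
    - {"dp": [-1,0,30],"rotation": [0,0,0],"fingers": 0.66}
    - {"dp": [-1,0,60],"rotation": [0,0,0],"fingers": 0.66}
    - {"dp": [-1,0,80],"rotation": [0,0,0],"fingers": 0.66}
    - {"dp": [-1,0,95],"rotation": [0,0,0],"fingers": 0.66}
    - {"dp": [-1,0,102],"rotation": [0,0,0],"fingers": 0.66}
    - {"dp": [-1,0,105],"rotation": [0,0,0],"fingers": 0.66}
    - {"dp": [-1,0,105],"rotation": [0,0,0],"fingers": 0.66}
    - {"dp": [-1,0,105],"rotation": [0,0,0],"fingers": 0.66}
  newtons: 25

```text
t: 4.52
position: [0.4767, -0.2184, 0.0258]
eef_rot: [179.9, 0.0, 75.0]
ft_force: [0.7, 0.6, 1.0]
width: 0.66
finger_force: 0.0
```

Emit:
move_arm:
  commands:
    - {"dp": [0,0,0],"rotation": [0,0,0],"fingers": 0.4}
    - {"dp": [0,0,0],"rotation": [0,0,0],"fingers": 0.4}
    - {"dp": [0,0,0],"rotation": [0,0,0],"fingers": 0.4}
    - {"dp": [0,0,0],"rotation": [0,0,0],"fingers": 0.4}
    - {"dp": [0,0,0],"rotation": [0,0,0],"fingers": 0.4}
    - {"dp": [0,0,0],"rotation": [0,0,0],"fingers": 0.4}
    - {"dp": [0,0,0],"rotation": [0,0,0],"fingers": 0.4}
    - {"dp": [0,0,0],"rotation": [0,0,0],"fingers": 0.4}
  newtons: 25

```text
t: 5.18
position: [0.4761, -0.2187, 0.0248]
eef_rot: [-180.0, -0.0, 75.0]
ft_force: [0.3, -0.6, 0.2]
width: 0.402
finger_force: 0.0
```

Run:
```python
from h import *
s=arm.get_state();print(s['position'],s['eef_rot'])
im,d=snapshot('wrist'); save('w3.png',im); np.savez('w3.npz',im=im,d=d)
```

```text
[ 0.47607708 -0.21865495  0.02483168] [-1.79999437e+02 -1.05889303e-03  7.49832002e+01]
```

View pics/w3.png

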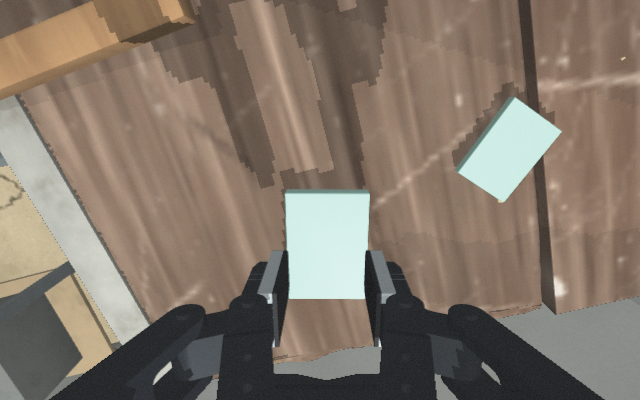

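Run:
```python
from h import *
np.set_printoptions(precision=1,suppress=True,linewidth=150)
d=np.load('w3.npz')['d'];C=cam('wrist');T=np.linalg.inv(T_tool())
f,cx,cy,W=C; v,u=np.mgrid[:400,:640]; P=np.stack([(u-cx)/f*d,(v-cy)/f*d,d,np.ones_like(d)],-1)@W.T@T.T*1000
for r in range(250,345,8):
  print(r,[tuple(np.round(P[r,c,:3],0)) for c in (270,278,283,286)])
```

```text
250 [(np.float64(-6.0), np.float64(-30.0), np.float64(25.0)), (np.float64(-6.0), np.float64(-26.0), np.float64(25.0)), (np.float64(-6.0), np.float64(-23.0), np.float64(25.0)), (np.float64(-6.0), np.float64(-22.0), np.float64(24.0))]
258 [(np.float64(11.0), np.float64(-23.0), np.float64(-18.0)), (np.float64(11.0), np.float64(-20.0), np.float64(-18.0)), (np.float64(11.0), np.float64(-18.0), np.float64(-19.0)), (np.float64(9.0), np.float64(-17.0), np.float64(-16.0))]
266 [(np.float64(11.0), np.float64(-22.0), np.float64(-26.0)), (np.float64(11.0), np.float64(-19.0), np.float64(-25.0)), (np.float64(11.0), np.float64(-17.0), np.float64(-26.0)), (np.float64(6.0), np.float64(-17.0), np.float64(-16.0))]
274 [(np.float64(11.0), np.float64(-21.0), np.float64(-31.0)), (np.float64(11.0), np.float64(-18.0), np.float64(-32.0)), (np.float64(8.0), np.float64(-17.0), np.float64(-27.0)), (np.float64(2.0), np.float64(-17.0), np.float64(-16.0))]
282 [(np.float64(10.0), np.float64(-20.0), np.float64(-36.0)), (np.float64(11.0), np.float64(-17.0), np.float64(-37.0)), (np.float64(5.0), np.float64(-17.0), np
[... 1027 characters left out ...]
loat64(4.0), np.float64(-19.0), np.float64(-50.0)), (np.float64(-1.0), np.float64(-17.0), np.float64(-44.0)), (np.float64(-10.0), np.float64(-17.0), np.float64(-32.0)), (np.float64(-52.0), np.float64(-23.0), np.float64(25.0))]
330 [(np.float64(16.0), np.float64(-15.0), np.float64(-71.0)), (np.float64(-4.0), np.float64(-17.0), np.float64(-44.0)), (np.float64(-58.0), np.float64(-25.0), np.float64(25.0)), (np.float64(-58.0), np.float64(-24.0), np.float64(25.0))]
338 [(np.float64(17.0), np.float64(-14.0), np.float64(-75.0)), (np.float64(-8.0), np.float64(-17.0), np.float64(-44.0)), (np.float64(-63.0), np.float64(-26.0), np.float64(25.0)), (np.float64(-63.0), np.float64(-24.0), np.float64(25.0))]
```

Run:
```python
from h import *
d=np.load('w3.npz')['d'];C=cam('wrist');T=np.linalg.inv(T_tool())
f,cx,cy,W=C; v,u=np.mgrid[:400,:640]; P=np.stack([(u-cx)/f*d,(v-cy)/f*d,d,np.ones_like(d)],-1)@W.T@T.T*1000
Q=P[240:330,250:400].reshape(-1,4)
m=(abs(abs(Q[:,1])-17)<1)&(abs(Q[:,0])<12.5)
print(np.histogram(Q[m][:,2],bins=np.arange(-50,30,2.)))
for r in (262,280,296): print([ (c,tuple(np.round(P[r,c,:3],1).tolist())) for c in range(286,293)])
```

```text
(array([  0,   0, 173, 121,  89,  98,  85, 108,  81,  89,  87,  76,  70,
        84,  62,  73,  67,  66,  60,  54,  40,  25,   0,   0,   0,   0,
         0,   0,   0,   0,   0,   0,  36, 178,   0,   0,   0,   0,   0]), array([-50., -48., -46., -44., -42., -40., -38., -36., -34., -32., -30.,
       -28., -26., -24., -22., -20., -18., -16., -14., -12., -10.,  -8.,
        -6.,  -4.,  -2.,   0.,   2.,   4.,   6.,   8.,  10.,  12.,  14.,
        16.,  18.,  20.,  22.,  24.,  26.,  28.]))
[(286, (7.3, -17.0, -15.1)), (287, (5.5, -17.0, -11.6)), (288, (3.9, -16.9, -8.6)), (289, (-9.3, -19.4, 16.8)), (290, (-9.3, -18.9, 16.9)), (291, (-9.1, -18.4, 16.5)), (292, (-9.0, -17.8, 16.2))]
[(286, (0.5, -16.9, -18.2)), (287, (-1.1, -16.8, -15.4)), (288, (-3.7, -16.9, -11.0)), (289, (-5.1, -16.7, -8.6)), (290, (-19.8, -19.2, 16.6)), (291, (-19.9, -18.7, 16.7)), (292, (-20.2, -18.2, 17.3))]
[(286, (-6.4, -17.0, -19.5)), (287, (-8.4, -16.9, -16.4)), (288, (-10.6, -16.9, -12.9)), (289, (-29.4, -20.0, 16.3)), (290, (-29.1, -19.4, 15.8)), (291, (-29.7, -19.0, 16.8)), (292, (-29.6, -18.4, 16.6))]
```

Run:
```python
from h import *
T=np.linalg.inv(T_tool())
for n in ('scene','top'):
    im,d=snapshot(n); save(n+'3.png',im)
    f,cx,cy,W=cam(n); v,u=np.mgrid[:400,:640]; P=np.stack([(u-cx)/f*d,(v-cy)/f*d,d,np.ones_like(d)],-1)@W.T@T.T*1000
    m=(d>0)&(abs(P[...,0])<14)&(abs(P[...,1])<45)&(P[...,2]<12)&(P[...,2]>-60)
    Q=P[m]; print(n,len(Q),np.histogram(Q[:,2],bins=np.arange(-60,14,4.)))
    if n=='scene':
        p=px((f,cx,cy,W),arm.get_state()['position']); r,c=int(p[0]),int(p[1]);print(r,c)
        save('s3c.png',cv2.resize(im[r-70:r+50,c-80:c+80],None,fx=4.5,fy=4.5,interpolation=cv2.INTER_CUBIC))
```

```text
scene 333 (array([71, 34, 21, 21, 17, 23, 20, 22, 27, 20, 23, 20, 12,  2,  0,  0,  0,
        0]), array([-60., -56., -52., -48., -44., -40., -36., -32., -28., -24., -20.,
       -16., -12.,  -8.,  -4.,   0.,   4.,   8.,  12.]))
270 324
top 0 (array([0, 0, 0, 0, 0, 0, 0, 0, 0, 0, 0, 0, 0, 0, 0, 0, 0, 0]), array([-60., -56., -52., -48., -44., -40., -36., -32., -28., -24., -20.,
       -16., -12.,  -8.,  -4.,   0.,   4.,   8.,  12.]))
```

View pics/s3c.png

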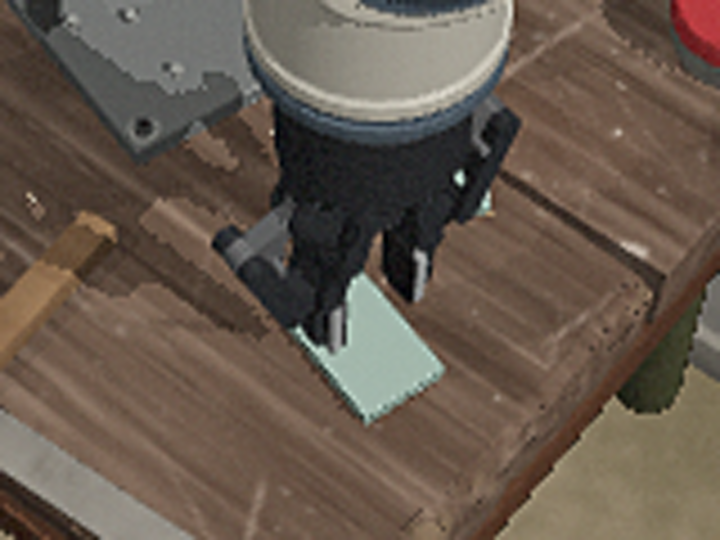

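The scene view shows the tips hovering about 24 mm above the glass. So the real fingertips sit about 7 mm behind the reported TCP, not 22 mm ahead. I'll trust the measurement, open, and go lower carefully.

Emit:
move_arm:
  commands:
    - {"dp": [-1,0,0],"rotation": [0,0,0],"fingers": 0.66}
    - {"dp": [-1,0,0],"rotation": [0,0,0],"fingers": 0.66}
    - {"dp": [-1,0,0],"rotation": [0,0,0],"fingers": 0.66}
    - {"dp": [-1,0,10],"rotation": [0,0,0],"fingers": 0.66}
    - {"dp": [-1,0,20],"rotation": [0,0,0],"fingers": 0.66}
    - {"dp": [-1,0,26],"rotation": [0,0,0],"fingers": 0.66}
    - {"dp": [-1,0,29],"rotation": [0,0,0],"fingers": 0.66}
    - {"dp": [-1,0,29],"rotation": [0,0,0],"fingers": 0.66}
  newtons: 25

```text
t: 6.0
position: [0.4752, -0.2192, -0.0053]
eef_rot: [-179.9, -0.0, 75.0]
ft_force: [0.4, 0.1, 0.2]
width: 0.657
finger_force: 0.0
```

Emit:
move_arm:
  commands:
    - {"dp": [0,0,0],"rotation": [0,0,0],"fingers": 0.4}
    - {"dp": [0,0,0],"rotation": [0,0,0],"fingers": 0.4}
    - {"dp": [0,0,0],"rotation": [0,0,0],"fingers": 0.4}
    - {"dp": [0,0,0],"rotation": [0,0,0],"fingers": 0.4}
    - {"dp": [0,0,0],"rotation": [0,0,0],"fingers": 0.4}
    - {"dp": [0,0,0],"rotation": [0,0,0],"fingers": 0.4}
    - {"dp": [0,0,0],"rotation": [0,0,0],"fingers": 0.4}
    - {"dp": [0,0,0],"rotation": [0,0,0],"fingers": 0.4}
  newtons: 25

```text
t: 6.67
position: [0.4758, -0.2196, -0.0041]
eef_rot: [180.0, 0.0, 75.0]
ft_force: [-0.2, -0.7, 0.8]
width: 0.482
finger_force: 25.5
```

Emit:
move_arm:
  commands:
    - {"dp": [0,0,-15],"rotation": [0,0,0],"fingers": 0.4}
    - {"dp": [0,0,-45],"rotation": [0,0,0],"fingers": 0.4}
    - {"dp": [35,-3,-50],"rotation": [0,0,0],"fingers": 0.4}
    - {"dp": [75,-7,-50],"rotation": [0,0,0],"fingers": 0.4}
    - {"dp": [115,-11,-50],"rotation": [0,0,0],"fingers": 0.4}
    - {"dp": [150,-14,-50],"rotation": [0,0,0],"fingers": 0.4}
    - {"dp": [180,-16.5,-50],"rotation": [0,0,0],"fingers": 0.4}
    - {"dp": [180.5,-16.5,-50],"rotation": [0,0,0],"fingers": 0.4}

```text
t: 7.33
position: [0.5069, -0.0366, 0.0459]
eef_rot: [-180.0, -0.0, 75.2]
ft_force: [-0.2, 0.2, -0.8]
width: 0.478
finger_force: 25.7
```

Run:
```python
from h import *
s=arm.get_state();print(s['position'],s['eef_rot'],s['width'],s['ft_force'])
im,d=snapshot('wrist'); save('w4.png',cv2.resize(im[60:330,150:500],None,fx=2.2,fy=2.2,interpolation=cv2.INTER_CUBIC)); np.savez('w4.npz',im=im,d=d)
```

```text
[ 0.50689145 -0.03660433  0.04594272] [-1.79989806e+02 -3.65195391e-02  7.51754175e+01] 0.47764997774280876 [-0.23388899  0.16996583 -0.77840721]
```

View pics/w4.png

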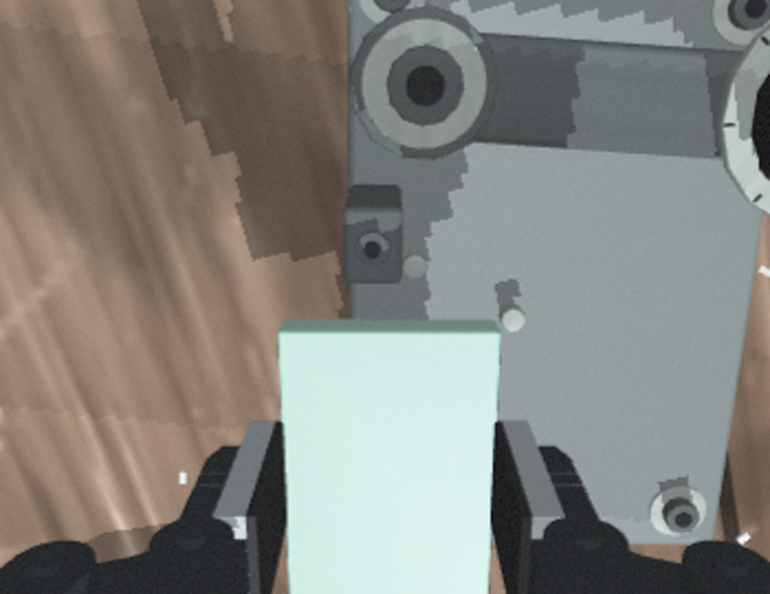

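Run:
```python
from h import *
np.set_printoptions(precision=2,suppress=True)
s=arm.get_state();print(s['position'],s['eef_rot'])
C=cam('wrist');d=np.load('w4.npz')['d']
O=np.array([.512,-.0372]);J=R.from_euler('z',-15,degrees=True).as_matrix()[:2,:2]
zt=at_d(C,200,326,d[230,326]); print('glass depth pt',[at_d(C,r,326,d[r,326])[2] for r in (220,240,260)])
g=np.mean([at_d(C,r,326,d[r,326])[2] for r in (220,240,260)])
for n,x,y,h in [('pinback',513,318,.0175),('pinleft',415,265,.0175),('gTL',283,333,g),('gTR',497,333,g),('gL',288,590,g),('gR',491,590,g)]:
    p=at_z(C,60+y/2.2,150+x/2.2,h); print(n,J.T@(p[:2]-O)*1000)
print('tcp',J.T@(np.array(s['position'][:2])-O)*1000)
```

```text
[ 0.51 -0.04  0.05] [-180.     -0.01   75.2 ]
glass depth pt [np.float64(0.05879783070306016), np.float64(0.05782446201094943), np.float64(0.05819299362462926)]
pinback [25.61 16.07]
pinleft [ 1.74 29.19]
gTL [-24.33  26.31]
gTR [15.72 26.43]
gL [-25.41 -30.63]
gR [ 17.08 -30.51]
tcp [-4.68 -2.59]
```

Emit:
move_arm:
  commands:
    - {"dp": [-4,0,10],"rotation": [0,0,0],"fingers": 0.4}
    - {"dp": [-4,0,20],"rotation": [0,0,0],"fingers": 0.4}
    - {"dp": [-4,0,28],"rotation": [0,0,0],"fingers": 0.4}
    - {"dp": [-4,0,30],"rotation": [0,0,0],"fingers": 0.4}
    - {"dp": [-4,0,30],"rotation": [0,0,0],"fingers": 0.4}
    - {"dp": [-4,0,30],"rotation": [0,0,0],"fingers": 0.4}
    - {"dp": [-4,0,30],"rotation": [0,0,0],"fingers": 0.4}
    - {"dp": [-4,0,30],"rotation": [0,0,0],"fingers": 0.4}

```text
t: 8.05
position: [0.5058, -0.045, 0.0162]
eef_rot: [180.0, 0.0, 75.0]
ft_force: [-0.4, -0.6, -1.2]
width: 0.479
finger_force: 25.7
```

```bash
cat >> h.py <<'E'
O=np.array([.512,-.0372]);J=R.from_euler('z',-15,degrees=True).as_matrix()[:2,:2]
def jig(p): return np.round(J.T@(np.array(p)[:2]-O)*1000,2)
E
python3 - <<'E'
from h import *
s=arm.get_state();print(s['position'],s['eef_rot'],jig(s['position']),s['ft_force'])
C=cam('wrist'); im,d=snapshot('wrist'); np.savez('w5.npz',im=im,d=d); print(arm.get_state()['position'])
save('w5.png',cv2.resize(im[60:330,150:500],None,fx=2.2,fy=2.2,interpolation=cv2.INTER_CUBIC))
hsv=cv2.cvtColor(im,cv2.COLOR_RGB2HSV); print(hsv[230,326])
g=cv2.inRange(hsv,(60,8,170),(100,90,255)); g[:, :200]=0
c=max(cv2.findContours(g,0,2)[0],key=cv2.contourArea); print(cv2.boundingRect(c))
zz=[at_d(C,r,326,d[r,326])[2] for r in (220,240,260)];print(zz)
x,y,w,h=cv2.boundingRect(c); gz=np.mean(zz)
print(jig(at_z(C,y,x+w/2,gz)),jig(at_z(C,y+10,x,gz)),jig(at_z(C,y+10,x+w,gz)))
E
```

```text
[ 0.50579625 -0.04495986  0.01615599] [1.79971803e+02 2.92951178e-04 7.49843222e+01] [-3.98 -9.1 ] [-0.4047931  -0.61176363 -1.22391144]
[ 0.50582463 -0.04494214  0.01617368]
[ 84  30 238]
(277, 211, 101, 122)
[np.float64(0.02939000110286827), np.float64(0.028043085277022095), np.float64(0.028036710314389618)]
[-3.42 20.01] [-24.39  15.63] [17.57 15.6 ]
```

View pics/w5.png

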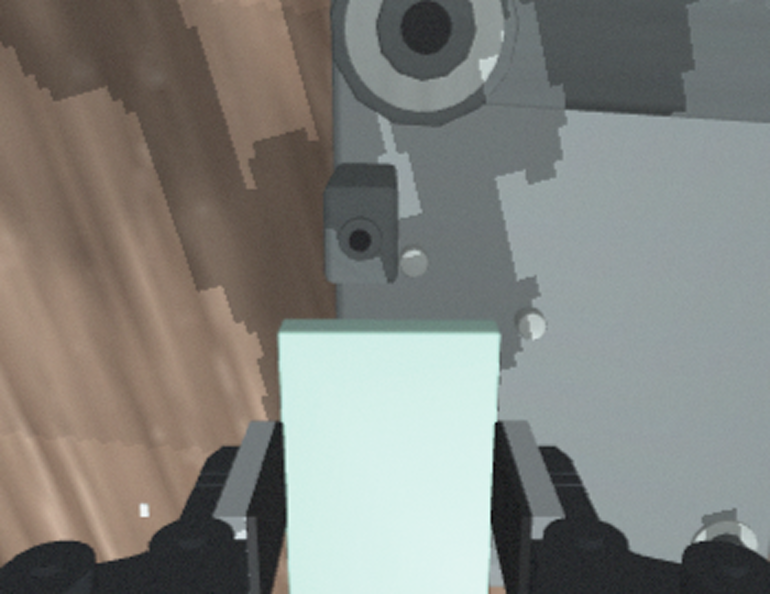

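Emit:
move_arm:
  commands:
    - {"dp": [0,0,3],"rotation": [0,0,0],"fingers": 0.4}
    - {"dp": [0,0,5],"rotation": [0,0,0],"fingers": 0.4}
    - {"dp": [0,0,7],"rotation": [0,0,0],"fingers": 0.4}
    - {"dp": [0,0,8],"rotation": [0,0,0],"fingers": 0.4}
    - {"dp": [0,0,8.5],"rotation": [0,0,0],"fingers": 0.4}
    - {"dp": [0,0,8.5],"rotation": [0,0,0],"fingers": 0.4}
    - {"dp": [0,0,8.5],"rotation": [0,0,0],"fingers": 0.4}
    - {"dp": [0,0,8.5],"rotation": [0,0,0],"fingers": 0.4}

```text
t: 8.77
position: [0.5055, -0.0448, 0.0078]
eef_rot: [180.0, 0.0, 75.0]
ft_force: [-3.3, 1.2, 14.9]
width: 0.478
finger_force: 27.2
```

Run:
```python
from h import *
s=arm.get_state();print(s['position'],jig(s['position']),s['ft_force'])
C=cam('wrist'); im,d=snapshot('wrist'); np.savez('w6.npz',im=im,d=d)
hsv=cv2.cvtColor(im,cv2.COLOR_RGB2HSV)
g=cv2.inRange(hsv,(60,8,170),(100,90,255)); g[:, :200]=0
x,y,w,h=cv2.boundingRect(max(cv2.findContours(g,0,2)[0],key=cv2.contourArea)); print(x,y,w,h)
print([at_d(C,r,326,d[r,326])[2] for r in (220,240,260)])
for p in ([24,20],[24,-20],[0,33]):
    q=O+J@np.array(p)/1000; print('pin exp px',px(C,[*q,.0175]))
save('w6.png',cv2.resize(im[150:280,240:440],None,fx=3.8,fy=3.8,interpolation=cv2.INTER_CUBIC))
```

```text
[ 0.5055196  -0.0448057   0.00782108] [-4.29 -9.02] [-3.32766361  1.24921553 14.91303719]
276 211 103 126
[np.float64(0.0194028100242839), np.float64(0.02058848268055241), np.float64(0.020112702335903065)]
pin exp px (np.float64(209.08665760369115), np.float64(393.6289181129973))
pin exp px (np.float64(292.6090533643853), np.float64(388.56051540300314))
pin exp px (np.float64(178.95037564911794), np.float64(336.6358594058772))
```

Emit:
move_arm:
  commands:
    - {"dp": [0,0,-0.5],"rotation": [0,0,0],"fingers": 0.4}
    - {"dp": [1.5,0,-0.5],"rotation": [0,0,0],"fingers": 0.4}
    - {"dp": [3,0,-0.5],"rotation": [0,0,0],"fingers": 0.4}
    - {"dp": [4.5,0,-0.5],"rotation": [0,0,0],"fingers": 0.4}
    - {"dp": [6,0,-0.5],"rotation": [0,0,0],"fingers": 0.4}
    - {"dp": [7,0,-0.5],"rotation": [0,0,0],"fingers": 0.4}
    - {"dp": [7,0,-0.5],"rotation": [0,0,0],"fingers": 0.4}
    - {"dp": [7,0,-0.5],"rotation": [0,0,0],"fingers": 0.4}
  newtons: 20

```text
t: 9.48
position: [0.5077, -0.0379, 0.0079]
eef_rot: [180.0, -0.0, 75.0]
ft_force: [-1.0, -0.4, 5.0]
width: 0.482
finger_force: 26.2
```

Emit:
move_arm:
  commands:
    - {"dp": [0.1,0,0],"rotation": [0,0,0],"fingers": 0.4}
    - {"dp": [0.3,0,0],"rotation": [0,0,0],"fingers": 0.4}
    - {"dp": [0.5,0,0],"rotation": [0,0,0],"fingers": 0.4}
    - {"dp": [0.7,0,0],"rotation": [0,0,0],"fingers": 0.4}
    - {"dp": [0.9,0,0],"rotation": [0,0,0],"fingers": 0.4}
    - {"dp": [1,0,0],"rotation": [0,0,0],"fingers": 0.4}
    - {"dp": [1,0,0],"rotation": [0,0,0],"fingers": 0.4}
    - {"dp": [1,0,0],"rotation": [0,0,0],"fingers": 0.4}

```text
t: 10.15
position: [0.5078, -0.0372, 0.0079]
eef_rot: [180.0, 0.0, 75.0]
ft_force: [-1.0, -3.7, 5.8]
width: 0.478
finger_force: 26.2
```

Emit:
move_arm:
  commands:
    - {"dp": [0.1,0,0],"rotation": [0,0,0],"fingers": 0.4}
    - {"dp": [0.2,0,0],"rotation": [0,0,0],"fingers": 0.4}
    - {"dp": [0.3,0,0],"rotation": [0,0,0],"fingers": 0.4}
    - {"dp": [0.4,0,0],"rotation": [0,0,0],"fingers": 0.4}
    - {"dp": [0.5,0,0],"rotation": [0,0,0],"fingers": 0.4}
    - {"dp": [0.5,0,0],"rotation": [0,0,0],"fingers": 0.4}
    - {"dp": [0.5,0,0],"rotation": [0,0,0],"fingers": 0.4}
    - {"dp": [0.5,0,0],"rotation": [0,0,0],"fingers": 0.4}

```text
t: 10.82
position: [0.5079, -0.037, 0.0079]
eef_rot: [180.0, 0.0, 75.0]
ft_force: [-2.0, -9.2, 5.9]
width: 0.478
finger_force: 26.2
```

Emit:
move_arm:
  commands:
    - {"dp": [-0.2,0,0],"rotation": [0,0,0],"fingers": 0.4}
    - {"dp": [-0.2,0.6,0],"rotation": [0,0,0],"fingers": 0.4}
    - {"dp": [-0.2,1.2,0],"rotation": [0,0,0],"fingers": 0.4}
    - {"dp": [-0.2,1.8,0],"rotation": [0,0,0],"fingers": 0.4}
    - {"dp": [-0.2,2.4,0],"rotation": [0,0,0],"fingers": 0.4}
    - {"dp": [-0.2,2.8,0],"rotation": [0,0,0],"fingers": 0.4}
    - {"dp": [-0.2,2.8,0],"rotation": [0,0,0],"fingers": 0.4}
    - {"dp": [-0.2,2.8,0],"rotation": [0,0,0],"fingers": 0.4}

```text
t: 11.48
position: [0.508, -0.0371, 0.0078]
eef_rot: [-179.7, 0.0, 75.0]
ft_force: [-13.3, -2.0, 17.5]
width: 0.48
finger_force: 27.4
```

Emit:
move_arm:
  commands:
    - {"dp": [0,0.2,0],"rotation": [0,0,0],"fingers": 0.4}
    - {"dp": [0,0.4,0],"rotation": [0,0,0],"fingers": 0.4}
    - {"dp": [0,0.6,0],"rotation": [0,0,0],"fingers": 0.4}
    - {"dp": [0,0.7,0],"rotation": [0,0,0],"fingers": 0.4}
    - {"dp": [0,0.7,0],"rotation": [0,0,0],"fingers": 0.4}
    - {"dp": [0,0.7,0],"rotation": [0,0,0],"fingers": 0.4}
    - {"dp": [0,0.7,0],"rotation": [0,0,0],"fingers": 0.4}
    - {"dp": [0,0.7,0],"rotation": [0,0,0],"fingers": 0.4}

```text
t: 12.15
position: [0.5081, -0.0371, 0.0078]
eef_rot: [-179.7, 0.0, 75.0]
ft_force: [-16.1, -2.5, 21.4]
width: 0.483
finger_force: 27.6
```

Run:
```python
from h import *
s=arm.get_state();print(s['position'],jig(s['position']),s['eef_rot'],s['ft_force'],s['moment'])
C=cam('wrist'); im,d=snapshot('wrist'); np.savez('w7.npz',im=im,d=d)
hsv=cv2.cvtColor(im,cv2.COLOR_RGB2HSV)
g=cv2.inRange(hsv,(60,8,170),(100,90,255)); g[:, :200]=0
x,y,w,h=cv2.boundingRect(max(cv2.findContours(g,0,2)[0],key=cv2.contourArea)); print(x,y,w,h)
print([at_d(C,r,c,d[r,c])[2] for r in (215,240,260) for c in (290,326,365)])
for p in ([24,20],[24,-20],[0,33]):
    q=O+J@np.array(p)/1000; print('pin exp px',px(C,[*q,.0175]))
im2,d2=snapshot('scene')
p=px(cam('scene'),s['position']); r,c=int(p[0]),int(p[1])
a=cv2.resize(im[130:290,220:450],None,fx=3.2,fy=3.2,interpolation=cv2.INTER_CUBIC)
save('w7.png',a); save('s7.png',cv2.resize(im2[r-50:r+50,c-60:c+70],None,fx=5,fy=5,interpolation=cv2.INTER_CUBIC))
```

```text
[ 0.50810844 -0.03712253  0.00781886] [-3.78 -0.93] [-1.79692975e+02  3.55240862e-02  7.50083243e+01] [-16.05771596  -2.54704718  21.4170449 ] [-0.21066271  2.48743802  0.02262297]
276 211 106 140
[np.float64(0.01909790011186907), np.float64(0.044948705837518546), np.float64(0.020041311137468154), np.float64(0.020660358054397643), np.float64(0.02084927087897634), np.float64(0.020122017645034657), np.float64(0.1565517759402316), np.float64(0.020847722439434557), np.float64(0.0199365187583653)]
pin exp px (np.float64(227.24128544630827), np.float64(391.29588899301007))
pin exp px (np.float64(308.2076260113622), np.float64(386.439870916699))
pin exp px (np.float64(197.96109731347266), np.float64(335.13151882466383))
```

View pics/w7.png

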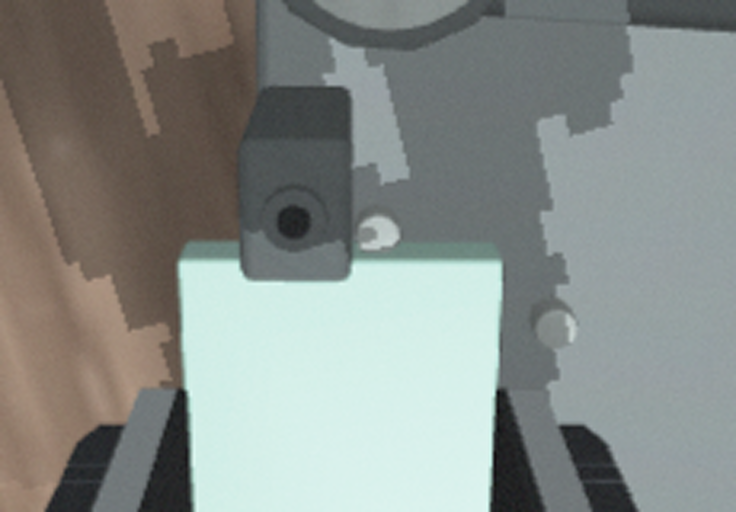

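Emit:
move_arm:
  commands:
    - {"dp": [0,-1.5,-0.2],"rotation": [0,0,0],"fingers": 0.4}
    - {"dp": [0,-3,-0.5],"rotation": [0,0,0],"fingers": 0.4}
    - {"dp": [-0.2,-3,-1],"rotation": [0,0,0],"fingers": 0.4}
    - {"dp": [-0.3,-3,-1],"rotation": [0,0,0],"fingers": 0.4}
    - {"dp": [-0.3,-2.5,-1],"rotation": [0,0,0],"fingers": 0.4}
    - {"dp": [-0.3,-2,-1],"rotation": [0,0,0],"fingers": 0.4}
    - {"dp": [-0.3,-2,-1],"rotation": [0,0,0],"fingers": 0.4}
    - {"dp": [-0.3,-2,-1],"rotation": [0,0,0],"fingers": 0.4}

```text
t: 12.92
position: [0.5091, -0.0375, 0.0088]
eef_rot: [-180.0, 0.0, 75.0]
ft_force: [-2.3, -2.2, -0.5]
width: 0.473
finger_force: 25.6
```

View pics/s7.png

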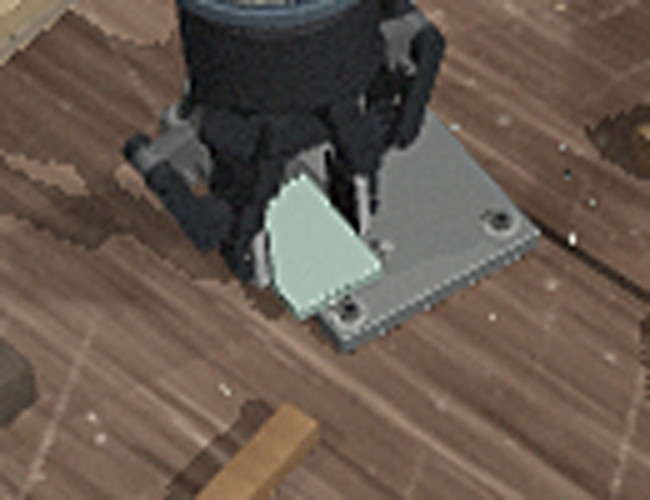

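The scene view shows the blank flat on the plate, overhanging at the front, with the back finger going between the back pins. It was jammed by downward pressure, and lifting 1 mm freed it. That makes 11 pictures viewed, one over the limit, so I view no more and work from numbers only.

Emit:
move_arm:
  commands:
    - {"dp": [0,0.4,0],"rotation": [0,0,0],"fingers": 0.4}
    - {"dp": [0,0.8,0],"rotation": [0,0,0],"fingers": 0.4}
    - {"dp": [0,1.2,0],"rotation": [0,0,0],"fingers": 0.4}
    - {"dp": [0,1.6,0],"rotation": [0,0,0],"fingers": 0.4}
    - {"dp": [0,1.8,0],"rotation": [0,0,0],"fingers": 0.4}
    - {"dp": [0,1.8,0],"rotation": [0,0,0],"fingers": 0.4}
    - {"dp": [0,1.8,0],"rotation": [0,0,0],"fingers": 0.4}
    - {"dp": [0,1.8,0],"rotation": [0,0,0],"fingers": 0.4}

```text
t: 13.58
position: [0.511, -0.038, 0.0089]
eef_rot: [180.0, -0.0, 75.0]
ft_force: [-3.0, -2.1, -0.9]
width: 0.483
finger_force: 25.7
```

Emit:
move_arm:
  commands:
    - {"dp": [0,0.2,0],"rotation": [0,0,0],"fingers": 0.4}
    - {"dp": [0,0.4,0],"rotation": [0,0,0],"fingers": 0.4}
    - {"dp": [0,0.6,0],"rotation": [0,0,0],"fingers": 0.4}
    - {"dp": [0,0.7,0],"rotation": [0,0,0],"fingers": 0.4}
    - {"dp": [0,0.7,0],"rotation": [0,0,0],"fingers": 0.4}
    - {"dp": [0,0.7,0],"rotation": [0,0,0],"fingers": 0.4}
    - {"dp": [0,0.7,0],"rotation": [0,0,0],"fingers": 0.4}
    - {"dp": [0,0.7,0],"rotation": [0,0,0],"fingers": 0.4}

```text
t: 14.25
position: [0.5115, -0.0381, 0.0089]
eef_rot: [-180.0, 0.0, 75.0]
ft_force: [-1.8, -2.9, -1.3]
width: 0.481
finger_force: 25.7
```

Emit:
move_arm:
  commands:
    - {"dp": [0,0.2,0],"rotation": [0,0,0],"fingers": 0.4}
    - {"dp": [0,0.4,0],"rotation": [0,0,0],"fingers": 0.4}
    - {"dp": [0,0.6,0],"rotation": [0,0,0],"fingers": 0.4}
    - {"dp": [0,0.8,0],"rotation": [0,0,0],"fingers": 0.4}
    - {"dp": [0,0.8,0],"rotation": [0,0,0],"fingers": 0.4}
    - {"dp": [0,0.8,0],"rotation": [0,0,0],"fingers": 0.4}
    - {"dp": [0,0.8,0],"rotation": [0,0,0],"fingers": 0.4}
    - {"dp": [0,0.8,0],"rotation": [0,0,0],"fingers": 0.4}

```text
t: 14.92
position: [0.5124, -0.0384, 0.0089]
eef_rot: [180.0, 0.0, 75.0]
ft_force: [-2.8, -4.1, -0.7]
width: 0.48
finger_force: 25.7
```

Emit:
move_arm:
  commands:
    - {"dp": [0,0.2,0],"rotation": [0,0,0],"fingers": 0.4}
    - {"dp": [0,0.4,0],"rotation": [0,0,0],"fingers": 0.4}
    - {"dp": [0,0.5,0],"rotation": [0,0,0],"fingers": 0.4}
    - {"dp": [0,0.6,0],"rotation": [0,0,0],"fingers": 0.4}
    - {"dp": [0,0.6,0],"rotation": [0,0,0],"fingers": 0.4}
    - {"dp": [0,0.6,0],"rotation": [0,0,0],"fingers": 0.4}
    - {"dp": [0,0.6,0],"rotation": [0,0,0],"fingers": 0.4}
    - {"dp": [0,0.6,0],"rotation": [0,0,0],"fingers": 0.4}

```text
t: 15.58
position: [0.5129, -0.0385, 0.0089]
eef_rot: [180.0, 0.0, 75.0]
ft_force: [-2.4, -3.2, -0.3]
width: 0.477
finger_force: 25.7
```

Emit:
move_arm:
  commands:
    - {"dp": [0,0.2,0],"rotation": [0,0,0],"fingers": 0.4}
    - {"dp": [0,0.4,0],"rotation": [0,0,0],"fingers": 0.4}
    - {"dp": [0,0.6,0],"rotation": [0,0,0],"fingers": 0.4}
    - {"dp": [0,0.7,0],"rotation": [0,0,0],"fingers": 0.4}
    - {"dp": [0,0.7,0],"rotation": [0,0,0],"fingers": 0.4}
    - {"dp": [0,0.7,0],"rotation": [0,0,0],"fingers": 0.4}
    - {"dp": [0,0.7,0],"rotation": [0,0,0],"fingers": 0.4}
    - {"dp": [0,0.7,0],"rotation": [0,0,0],"fingers": 0.4}

```text
t: 16.25
position: [0.5131, -0.0386, 0.0088]
eef_rot: [-179.9, 0.0, 75.0]
ft_force: [-5.8, -2.3, 1.0]
width: 0.479
finger_force: 25.8
```

Run:
```python
from h import *
s=arm.get_state();print(s['position'],jig(s['position']),s['eef_rot'],s['ft_force'])
C=cam('wrist'); im,d=snapshot('wrist'); np.savez('w8.npz',im=im,d=d)
hsv=cv2.cvtColor(im,cv2.COLOR_RGB2HSV)
g=cv2.inRange(hsv,(60,8,170),(100,90,255)); 
print('glass cols at rows',[(r,np.where(g[r,270:400])[0][[0,-1]]+270) for r in (214,220,226,232,238)])
print('pin exp px',px(C,[*(O+J@np.array([.024,.020])),.0175]), 'edge exp', px(C,[*(O+J@np.array([.021,.020])),.0200]))
gray=cv2.cvtColor(im,cv2.COLOR_RGB2GRAY)
for r in range(216,250,3): print(r,gray[r,366:404:1])
```

```text
[ 0.51311088 -0.03855811  0.00878619] [ 1.42 -1.02] [-1.79949645e+02  1.83257740e-03  7.49903663e+01] [-5.75620225 -2.33782644  1.02211744]
glass cols at rows [(214, array([276, 376])), (220, array([277, 376])), (226, array([277, 376])), (232, array([277, 376])), (238, array([278, 375]))]
pin exp px (np.float64(226.05106375865756), np.float64(378.79273055814986)) edge exp (np.float64(228.24434664162976), np.float64(372.5251626847261))
216 [228 229 229 230 229 230 229 229 228 226 204 120 113 110 112 110 109 111
 110 112 108 109 112 111 110 110 109 113 124 159 156 159 158 161 157 158
 158 158]
219 [229 229 228 229 228 229 229 230 229 227 201 102 111 111 110 113 109 109
 111 110 110 108 111 113 125 159 158 158 161 158 160 157 158 159 158 159
 156 159]
222 [228 229 229 228 229 229 229 229 229 229 214  89 106 102 105 105 104 107
 111 108 110 110 112 109 120 153 158 158 161 159 156 156 157 158 160 157
 158 159]
225 [229 229 229 229 229 228 229 229 229 227 209 101 106 110 116 121 119 113
 111 108 108 110 110 107 110 121 159 158 159 158 159 157 157 159 157 157
 158 157]
228 [230 230 230 231 
[... 558 characters left out ...]
08 111 108 111 119 129 158 157 158 158 157 159 160
 159 160]
240 [231 231 231 231 232 232 231 231 231 206 102 110 109 109 110 108 110 109
 105 110 110 108 109 110 123 158 158 157 158 161 157 159 161 158 157 158
 158 158]
243 [232 232 231 232 232 231 231 232 230 206  96 111 109 106 107 107 109 109
 109 109 108 108 113 108 120 152 157 157 158 157 158 158 157 157 156 156
 159 158]
246 [232 232 231 231 232 231 232 232 230 209 108 111 106 108 106 108 107 109
 110 108 108 110 109 108 109 122 157 158 155 160 161 157 158 160 161 158
 158 158]
249 [232 232 232 232 232 232 232 232 224 178 107 110 108 110 106 107 107 111
 109 109 111 107 107 109 109 111 124 156 156 159 156 156 158 158 155 157
 156 159]
```

Emit:
move_arm:
  commands:
    - {"dp": [0.2,0.2,0.1],"rotation": [0,0,0],"fingers": 0.4}
    - {"dp": [0.3,0.4,0.2],"rotation": [0,0,0],"fingers": 0.4}
    - {"dp": [0.4,0.5,0.3],"rotation": [0,0,0],"fingers": 0.4}
    - {"dp": [0.4,0.5,0.4],"rotation": [0,0,0],"fingers": 0.4}
    - {"dp": [0.4,0.5,0.4],"rotation": [0,0,0],"fingers": 0.4}
    - {"dp": [0.4,0.5,0.4],"rotation": [0,0,0],"fingers": 0.4}
    - {"dp": [0.4,0.5,0.4],"rotation": [0,0,0],"fingers": 0.4}
    - {"dp": [0.4,0.5,0.4],"rotation": [0,0,0],"fingers": 0.4}

```text
t: 16.97
position: [0.5132, -0.0384, 0.0084]
eef_rot: [-179.9, 0.0, 75.0]
ft_force: [-8.5, -4.3, 5.4]
width: 0.476
finger_force: 26.1
```

Emit:
move_arm:
  commands:
    - {"dp": [0,0,0],"rotation": [0,0,0],"fingers": 0.52}
    - {"dp": [0,0,0],"rotation": [0,0,0],"fingers": 0.55}
    - {"dp": [0,0,0],"rotation": [0,0,0],"fingers": 0.6}
    - {"dp": [0,0,0],"rotation": [0,0,0],"fingers": 0.6}
    - {"dp": [0,0,-10],"rotation": [0,0,0],"fingers": 0.6}
    - {"dp": [0,0,-35],"rotation": [0,0,0],"fingers": 0.6}
    - {"dp": [0,0,-70],"rotation": [0,0,0],"fingers": 0.6}
    - {"dp": [0,0,-95],"rotation": [0,0,0],"fingers": 0.6}

```text
t: 17.63
position: [0.5144, -0.0384, 0.106]
eef_rot: [180.0, -0.0, 75.0]
ft_force: [0.8, -0.2, -0.2]
width: 0.603
finger_force: 0.0
```

Emit:
move_arm:
  commands:
    - {"dp": [40,0,-30],"rotation": [0,0,0],"fingers": 0.6}
    - {"dp": [40,0,-30],"rotation": [0,0,0],"fingers": 0.4}
    - {"dp": [40,0,-30],"rotation": [0,0,0],"fingers": 0.2}
    - {"dp": [40,0,-30],"rotation": [0,0,0],"fingers": 0}
    - {"dp": [40,0,-30],"rotation": [0,0,0],"fingers": 0}
    - {"dp": [40,0,-30],"rotation": [0,0,0],"fingers": 0}
    - {"dp": [40,0,-30],"rotation": [0,0,0],"fingers": 0}
    - {"dp": [40,0,-30],"rotation": [0,0,0],"fingers": 0}

```text
t: 18.3
position: [0.5241, -0.0002, 0.1328]
eef_rot: [-179.9, 0.0, 75.0]
ft_force: [-0.2, -0.5, 0.0]
width: 0.002
finger_force: 0.0
```

```bash
cat > chk.py <<'E'
from h import *
s=arm.get_state();print(s['position'],jig(s['position']),s['eef_rot'],s['ft_force'],s['width'])
C=cam('wrist'); im,d=snapshot('wrist'); np.savez('chk.npz',im=im,d=d)
hsv=cv2.cvtColor(im,cv2.COLOR_RGB2HSV)
g=cv2.inRange(hsv,(60,8,170),(100,90,255)); g=cv2.morphologyEx(g,cv2.MORPH_OPEN,np.ones((3,3)))
for q in cv2.findContours(g,0,2)[0]:
    if cv2.contourArea(q)>1200:
        X=np.array([jig(at_z(C,a[0][1],a[0][0],.020)) for a in q],np.float32); print(cv2.boundingRect(q),cv2.minAreaRect(X))
# bright pins on plate
f,cx,cy,W=C; v,u=np.mgrid[:400,:640]; P=np.stack([(u-cx)/f*d,(v-cy)/f*d,d,np.ones_like(d)],-1)@W.T
Pj=(P[...,:2]-O)@J*1000
for p in ([24,20],[24,-20],[0,33]):
    m=(np.hypot(Pj[...,0]-p[0],Pj[...,1]-p[1])<6)&(P[...,2]>.0145)&(P[...,2]<.019)&(g==0)&(d>0)
    if m.any(): print('pin',p,m.sum(),np.round(np.median(Pj[m],0),2),cv2.minEnclosingCircle(Pj[m].astype(np.float32)))
m=(P[...,2]>.072)&(P[...,2]<.09)&(np.hypot(Pj[...,0],Pj[...,1]-75)<110)&(np.hypot(Pj[...,0],Pj[...,1]-75)>45)&(u>330)
if m.any(): print('knobtop',m.sum(),np.median(P[m][:,2]),cv2.minEnclosingCircle(Pj[m].astype(np.float32)))
E
python3 chk.py
```

```text
[ 5.24117265e-01 -2.49651796e-04  1.32808201e-01] [ 2.14 38.83] [-1.79927125e+02  1.39238229e-02  7.49502924e+01] [-0.16772854 -0.54645855  0.01102275] 0.0021963887388289824
(299, 168, 130, 119) ((30.82025909423828, 8.022056579589844), (101.79994201660156, 101.35630798339844), 89.96308898925781)
pin [24, 20] 8 [25.56 20.17] ((25.65241241455078, 19.57904624938965), 2.1501355171203613)
pin [24, -20] 17 [ 26.1  -20.04] ((25.342002868652344, -21.61766815185547), 2.8975725173950195)
pin [0, 33] 23 [ 0.36 30.73] ((0.6706147789955139, 30.451250076293945), 3.6563057899475098)
knobtop 2738 0.08033499097670112 ((76.06058502197266, 68.07841491699219), 18.054346084594727)
```

```bash
sed -i 's/(60,8,170)/(60,8,212)/' chk.py; python3 chk.py
python3 - <<'E'
from h import *
z=np.load('chk.npz');im,d=z['im'],z['d'];C=cam('wrist')
g=cv2.cvtColor(im,cv2.COLOR_RGB2GRAY)
for p in ([24,20],[24,-20],[0,33]):
    r,c=px(C,[*(O+J@np.array(p)/1000),.0175]); r,c=int(r),int(c); print(p,r,c); print(g[r-8:r+9,c-10:c+13])
E
```

```text
[ 5.24185268e-01 -1.52171001e-04  1.32935992e-01] [ 2.18 38.94] [-1.79939622e+02  1.02739118e-02  7.49577545e+01] [ 0.68618919  0.29184646 -0.0217998 ] -0.002715881093284255
(300, 207, 52, 54) ((1.4588146209716797, 4.677825927734375), (46.19859313964844, 41.86159896850586), 89.95146179199219)
pin [24, 20] 21 [24.34 19.85] ((25.187152862548828, 20.650768280029297), 4.931515216827393)
pin [24, -20] 14 [ 25.76 -19.94] ((25.11298370361328, -20.602088928222656), 2.1434593200683594)
pin [0, 33] 32 [ 1.21 30.2 ] ((0.5345855355262756, 30.595834732055664), 3.4953837394714355)
knobtop 2724 0.08032559821816586 ((75.9142837524414, 67.91847229003906), 18.16399574279785)
[24, 20] 215 353
[[220 222 221 222 222 221 221 223 211 144 126 126 125 142 181 183 185 183
  181 184 182 186 184]
 [242 243 243 243 243 242 243 242 239 171 125 128 123 137 176 183 181 182
  181 182 183 182 183]
 [242 242 241 242 241 241 241 241 237 160 126 125 126 123 140 181 181 182
  183 185 184 185 186]
 [242 241 241 242 241 242 242 242 238 158 125 123 127 135 147 183 183 184
  184 182 183 183 185]
 [242 242 242 242 242 242 242
[... 3866 characters left out ...]
126 124 124 125 127]
 [ 83 119 133 125 138 136 120  95 130 180 217 219 220 222 216 181 123 124
  127 126 124 126 125]
 [112 136 140 136 133 134 121  99 126 170 218 221 222 223 223 212 120 125
  128 126 124 124 126]
 [133 134 141 137 134 135 118 104 135 174 219 221 224 224 222 207 120 126
  128 127 128 127 128]
 [136 144 137 136 136 133 120 108 150 187 216 217 221 217 173 151 139 139
  140 138 139 138 141]
 [137 138 134 139 138 136 122 115 143 146 147 154 155 159 163 145 143 146
  146 146 148 147 145]
 [137 135 136 138 137 140 127 125 157 158 156 157 157 157 157 158 155 156
  158 158 157 157 158]
 [140 137 140 139 140 137 142 188 223 224 223 224 223 223 222 223 224 222
  221 223 221 221 221]]
```

The blank is seated: all three pins touch it and its edges are square to the jig. Next I swing the arm by pushing the bar with closed fingers.

```bash
cat >> h.py <<'E'
O2=np.array([.5131,-.0385])
def bar(a,gap=0,r=36):  # a deg
    t=np.radians(a); b=np.array([np.sin(t),-np.cos(t)]); n=np.array([np.cos(t),np.sin(t)])
    p=np.array([0,75])+r*b+(21+gap)*n
    return O2+J@p/1000, -15+a
E
python3 - <<'E'
from h import *
s=arm.get_state();print(s['position'],s['eef_rot'],s['joint_positions'])
p,y=bar(86.5,9); print(p,y,cmd([*p,.133],y),cmd([*p,.029],y))
c=([*p,.029],y)
for a,g in [(86.5,4),(80,0),(73,0),(66,0),(59,0),(52,0),(45,0),(38,0)]:
    q,yy=bar(a,g); print(a,*cmd([*q,.029],yy,c))
q,yy=bar(38); c=([*q,.029],yy)
for a in (31,24,17,11,8,6,5,5):
    q,yy=bar(a,0); print(a,*cmd([*q,.029],yy,c))
E
```

```text
[ 5.24284053e-01 -7.90211327e-05  1.33052374e-01] [-1.79953800e+02  7.20869868e-03  7.49637057e+01] [-6.53586707e+00  2.69566140e+01  9.74322394e+01 -3.63782840e-04
  5.56579047e+01  8.50063545e+00]
[0.57617022 0.05097118] 71.5 (array([62.8, 36.9,  0. ]), array([-0.001,  0.   ,  0.06 ])) (array([ 62.8,  36.9, 104. ]), array([-0.001,  0.   ,  0.06 ]))
86.5 [-5. -0. -0.] [0. 0. 0.]
80 [-13.2   2.1   0. ] [ 0.    -0.     0.113]
73 [-18.    3.9   0. ] [ 0.    -0.     0.236]
66 [-22.9   5.1   0. ] [ 0.    -0.     0.358]
59 [-28.    5.6   0. ] [-0.   -0.    0.48]
52 [-33.1   5.6   0. ] [ 0.    -0.     0.602]
45 [-38.1   4.9   0. ] [-0.    -0.     0.724]
38 [-43.    3.6   0. ] [ 0.    -0.     0.846]
31 [-4.5  2.3  0. ] [ 0.    -0.     0.122]
24 [-9.3  4.   0. ] [-0.    -0.     0.244]
17 [-14.3   5.1   0. ] [-0.    -0.     0.367]
11 [-18.6   5.6   0. ] [-0.    -0.     0.471]
8 [-20.8   5.7   0. ] [ 0.    -0.     0.524]
6 [-22.3   5.7   0. ] [-0.    -0.     0.559]
5 [-23.    5.6   0. ] [-0.    -0.     0.576]
5 [-23.    5.6   0. ] [-0.    -0.     0.576]
```

Emit:
move_arm:
  commands:
    - {"dp": [35,20,0],"rotation": [0,0,0.06],"fingers": 0}
    - {"dp": [63,37,0],"rotation": [0,0,0.06],"fingers": 0}
    - {"dp": [63,37,0],"rotation": [0,0,0.06],"fingers": 0}
    - {"dp": [63,37,30],"rotation": [0,0,0.06],"fingers": 0}
    - {"dp": [63,37,65],"rotation": [0,0,0.06],"fingers": 0}
    - {"dp": [63,37,90],"rotation": [0,0,0.06],"fingers": 0}
    - {"dp": [63,37,104],"rotation": [0,0,0.06],"fingers": 0}
    - {"dp": [63,37,104],"rotation": [0,0,0.06],"fingers": 0}

```text
t: 19.07
position: [0.5746, 0.0513, 0.0264]
eef_rot: [-179.7, 0.1, 71.6]
ft_force: [-1.3, -0.6, -0.2]
width: -0.001
finger_force: 0.0
```

Run:
```python
from h import *
s=arm.get_state();print(s['position'],s['eef_rot'],s['ft_force'])
im,d=snapshot('wrist');C=cam('wrist');T=np.linalg.inv(T_tool())
f,cx,cy,W=C; v,u=np.mgrid[:400,:640]; P=np.stack([(u-cx)/f*d,(v-cy)/f*d,d,np.ones_like(d)],-1)@W.T
Q=P@T.T*1000
m=(abs(Q[...,1])<25)&(Q[...,0]>-14)&(Q[...,0]<14)&(Q[...,2]>-45)&(Q[...,2]<20)
print('tip z',np.histogram(Q[m][:,2],bins=np.arange(-45,20,5)))
m=(abs(Q[...,1])<8)&(abs(P[...,2]-.044)<.002)
print('bar x tool',np.percentile(Q[m][:,0],[2,50,98]) if m.any() else None)
```

```text
[0.57457895 0.0513379  0.02637741] [-1.79719864e+02  9.08815431e-02  7.15528958e+01] [-1.29310343 -0.63551309 -0.24274373]
tip z (array([841, 401, 489, 426, 408, 344, 212,   5,   0,   0,   0, 994]), array([-45, -40, -35, -30, -25, -20, -15, -10,  -5,   0,   5,  10,  15]))
bar x tool [-40.55858519  10.48417676  11.25281016]
```

Emit:
move_arm:
  commands:
    - {"dp": [-5,0,0],"rotation": [0,0,0],"fingers": 0}
    - {"dp": [-13,2,0],"rotation": [0,0,0.113],"fingers": 0}
    - {"dp": [-18,4,0],"rotation": [0,0,0.236],"fingers": 0}
    - {"dp": [-23,5,0],"rotation": [0,0,0.358],"fingers": 0}
    - {"dp": [-28,5.6,0],"rotation": [0,0,0.48],"fingers": 0}
    - {"dp": [-33,5.6,0],"rotation": [0,0,0.602],"fingers": 0}
    - {"dp": [-38,5,0],"rotation": [0,0,0.724],"fingers": 0}
    - {"dp": [-43,3.6,0],"rotation": [0,0,0.846],"fingers": 0}

```text
t: 19.78
position: [0.568, 0.0088, 0.0313]
eef_rot: [179.9, -0.2, 22.7]
ft_force: [2.5, -0.3, -0.9]
width: 0.002
finger_force: 1.2
```

Emit:
move_arm:
  commands:
    - {"dp": [-4.5,2.3,0],"rotation": [0,0,0.122],"fingers": 0}
    - {"dp": [-9.3,4,0],"rotation": [0,0,0.244],"fingers": 0}
    - {"dp": [-14,5,0],"rotation": [0,0,0.367],"fingers": 0}
    - {"dp": [-18.5,5.6,0],"rotation": [0,0,0.471],"fingers": 0}
    - {"dp": [-20.8,5.7,0],"rotation": [0,0,0.524],"fingers": 0}
    - {"dp": [-22.3,5.7,0],"rotation": [0,0,0.559],"fingers": 0}
    - {"dp": [-23,5.6,0],"rotation": [0,0,0.576],"fingers": 0}
    - {"dp": [-23,5.6,0],"rotation": [0,0,0.576],"fingers": 0}

```text
t: 20.45
position: [0.5483, -0.0051, 0.0308]
eef_rot: [-180.0, -0.1, -10.0]
ft_force: [0.8, -1.1, 0.7]
width: 0.0
finger_force: 0.8
```

```bash
cat > arm_a.py <<'E'
from h import *
s=arm.get_state();print(s['position'],s['eef_rot'],s['ft_force'])
for n in ('top','scene'):
    im,d=snapshot(n); f,cx,cy,W=cam(n); v,u=np.mgrid[:400,:640]; P=np.stack([(u-cx)/f*d,(v-cy)/f*d,d,np.ones_like(d)],-1)@W.T
    Pj=(P[...,:2]-O)@J*1000
    for t in ('knob_grip','swing_pivot','knob_mark'):
        for o in spotter.spot_point(n,t)[:1]:
            h={'knob_grip':.067,'swing_pivot':.044,'knob_mark':.0803}[t]
            print(n,t,round(o['conf'],2),jig(at_z((f,cx,cy,W),*o['centre'],h)))
E
python3 arm_a.py
python3 - <<'E'
from h import *
s=arm.get_state();c=(s['position'],s['eef_rot'][2])
for a in (3,2,1,0,-1,-2): q,yy=bar(a); print(a,*cmd([*q,.027],yy))
E
```

```text
[ 0.54827535 -0.00508979  0.03075215] [-1.79995188e+02 -1.42378105e-01 -9.95850279e+00] [ 0.839164   -1.05443937  0.67056028]
scene knob_grip 0.77 [11.73 -3.57]
scene swing_pivot 0.62 [ 6.89 83.46]
scene knob_mark 0.52 [-2.85 -6.35]
3 [-1.9  1.4  2.6] [-0.    -0.     0.037]
2 [-2.5  1.7  2.6] [-0.    -0.     0.054]
1 [-3.2  2.   2.6] [-0.    -0.     0.072]
0 [-3.8  2.3  2.6] [-0.    -0.     0.089]
-1 [-4.5  2.6  2.6] [-0.    -0.     0.106]
-2 [-5.2  2.9  2.6] [-0.    -0.     0.124]
```

Emit:
move_arm:
  commands:
    - {"dp": [-0.6,0.4,1],"rotation": [0,0,0.015],"fingers": 0}
    - {"dp": [-1.2,0.8,1],"rotation": [0,0,0.03],"fingers": 0}
    - {"dp": [-1.8,1.2,1],"rotation": [0,0,0.04],"fingers": 0}
    - {"dp": [-2.4,1.6,1],"rotation": [0,0,0.055],"fingers": 0}
    - {"dp": [-2.8,1.8,1],"rotation": [0,0,0.065],"fingers": 0}
    - {"dp": [-3.2,2,1],"rotation": [0,0,0.072],"fingers": 0}
    - {"dp": [-3.2,2,1],"rotation": [0,0,0.072],"fingers": 0}
    - {"dp": [-3.2,2,1],"rotation": [0,0,0.072],"fingers": 0}

```text
t: 21.52
position: [0.5444, -0.0059, 0.0289]
eef_rot: [-180.0, -0.1, -14.1]
ft_force: [0.6, 2.0, 13.8]
width: 0.001
finger_force: 0.6
```

Emit:
move_arm:
  commands:
    - {"dp": [-0.3,0.1,0],"rotation": [0,0,0.008],"fingers": 0}
    - {"dp": [-0.6,0.3,0],"rotation": [0,0,0.017],"fingers": 0}
    - {"dp": [-0.9,0.4,0],"rotation": [0,0,0.017],"fingers": 0}
    - {"dp": [-1.2,0.4,0],"rotation": [0,0,0.017],"fingers": 0}
    - {"dp": [-1.2,0.4,0],"rotation": [0,0,0.017],"fingers": 0}
    - {"dp": [-1.2,0.4,0],"rotation": [0,0,0.017],"fingers": 0}
    - {"dp": [-1.2,0.4,0],"rotation": [0,0,0.017],"fingers": 0}
    - {"dp": [-1.2,0.4,0],"rotation": [0,0,0.017],"fingers": 0}

```text
t: 22.18
position: [0.5433, -0.0061, 0.029]
eef_rot: [-180.0, -0.1, -15.0]
ft_force: [1.8, 0.8, 12.2]
width: -0.003
finger_force: 1.5
```

```bash
cat > grid.py <<'E'
from h import *
s=arm.get_state();print(s['position'],jig(s['position']),s['ft_force'],s['moment'])
for n in ('scene','wrist'):
    im,d=snapshot(n); f,cx,cy,W=cam(n); v,u=np.mgrid[:400,:640]; P=np.stack([(u-cx)/f*d,(v-cy)/f*d,d,np.ones_like(d)],-1)@W.T
    Pj=(P[...,:2]-O)@J*1000; ok=(d>0)&(P[...,2]<.095)
    print(n,'rows y 90..-40, cols x -30..60')
    G=np.full((28,20),-1)
    i=((95-Pj[...,1])//5).astype(int); j=((Pj[...,0]+35)//5).astype(int)
    m=ok&(i>=0)&(i<28)&(j>=0)&(j<20)
    np.maximum.at(G,(i[m],j[m]),(P[...,2][m]*1000).astype(int)); 
    for k,r in enumerate(G): print(95-5*k-2,' '.join('%3d'%x if x>=0 else '  .' for x in r))
E
python3 grid.py
```

```text
[ 0.54333097 -0.00607365  0.02896544] [22.21 38.17] [ 1.8249349   0.7872329  12.24953375] [-0.13570965 -0.19582853 -0.02513631]
scene rows y 90..-40, cols x -30..60
93   0   1   0  11  17  20   .   .   .   .   .  13  14  13   .   .   .   .   .   .
88   2   2   1  13  14  41  44   .   .   .   .  12  12   .   .   .   .   .   .   .
83   2   3   3  13  44  15  46  48   .   .   .  13  14   .   .   .   .   .   .   .
78   0   0   0  12  44  49  52  51  94  46   .  11  13   .   .   .   .   .   .   .
73   1   0   3  11  47  55  50  52  93  45   .  13   .   .   .   .   .   .   .   .
68   0   2   0  13  42  48  56  53  91  86   .   .   .   .   .   .   .   .   .   .
63   1   2   0  11  47  47  46  46  93  44   .   .   .   .   .   .   .   .   .   8
58   2   1   1  11  44  46  44  43  87   .   .   .   .   .   .   .  10  12  13  10
53   1   1   .  17  44  47  45  45  83  41   .   .   .   .   .   .  12  15  13  16
48   1   .   4  42  44  45  45  48  91  62   .   .   .   .   .  14  13  12  13  14
43   1   0   0  43  47  48  45  46  88  72   .   .   .   .   .  13  14  14  11  13
38   2   1   2  43  46
[... 3059 characters left out ...]
3  94  13  13  13  13  14  14
-7   .   .   .   .   .   .   .  80  81  36  68  51  14  13  13  13  14  13  13  14
-12   .   .   .   .   .   .   .   .  21  64  69  50  13  14  14  14  13  13  13  13
-17   .   .   .   .   .   .   .  21  52  65  51  21  17  13  13  13  14  13  13  14
-22   .   .   .   .   .   .   .  52  52  51  21  21  19  13  13  13  14  13  13  13
-27   .   .   .   .   .   .  20  21  21  21  21  21  17  13  14  13  14  13  14  13
-32   .   .   .   .   .  13  21  21  21  21  21  21  13  13  13  14  13  14  13  13
-37   .   .   .   .  14  18  18  14  13  13  14  14  13  13  13  13  13  14  13  13
-42   .   1   0  10  13  18  18  14  13  13  13  13  13  13  13  14  13  14  14  13
```

Emit:
move_arm:
  commands:
    - {"dp": [0,0,-1.5],"rotation": [0,0,0],"fingers": 0}
    - {"dp": [-0.3,0,-1.5],"rotation": [0,0,0],"fingers": 0}
    - {"dp": [-0.6,0,-1.5],"rotation": [0,0,0],"fingers": 0}
    - {"dp": [-0.9,0,-1.5],"rotation": [0,0,0],"fingers": 0}
    - {"dp": [-1.2,0,-1.5],"rotation": [0,0,0],"fingers": 0}
    - {"dp": [-1.2,0,-1.5],"rotation": [0,0,0],"fingers": 0}
    - {"dp": [-1.2,0,-1.5],"rotation": [0,0,0],"fingers": 0}
    - {"dp": [-1.2,0,-1.5],"rotation": [0,0,0],"fingers": 0}

```text
t: 22.95
position: [0.543, -0.0061, 0.0302]
eef_rot: [-180.0, -0.2, -15.0]
ft_force: [8.5, -2.1, 1.2]
width: -0.001
finger_force: 4.2
```

Emit:
move_arm:
  commands:
    - {"dp": [-0.2,0,0],"rotation": [0,0,0],"fingers": 0}
    - {"dp": [-0.4,0,0],"rotation": [0,0,0],"fingers": 0}
    - {"dp": [-0.6,0,0],"rotation": [0,0,0],"fingers": 0}
    - {"dp": [-0.8,0,0],"rotation": [0,0,0],"fingers": 0}
    - {"dp": [-0.8,0,0],"rotation": [0,0,0],"fingers": 0}
    - {"dp": [-0.8,0,0],"rotation": [0,0,0],"fingers": 0}
    - {"dp": [-0.8,0,0],"rotation": [0,0,0],"fingers": 0}
    - {"dp": [-0.8,0,0],"rotation": [0,0,0],"fingers": 0}

```text
t: 23.62
position: [0.5429, -0.0061, 0.0302]
eef_rot: [-180.0, -0.2, -15.0]
ft_force: [11.7, -3.2, -1.6]
width: 0.001
finger_force: 5.9
```

Emit:
move_arm:
  commands:
    - {"dp": [1.5,0,0],"rotation": [0,0,0],"fingers": 0}
    - {"dp": [4,0,0],"rotation": [0,0,0],"fingers": 0}
    - {"dp": [6,0,-20],"rotation": [0,0,0],"fingers": 0}
    - {"dp": [6,0,-55],"rotation": [0,0,0],"fingers": 0}
    - {"dp": [0,20,-90],"rotation": [0,0,-0.12],"fingers": 0}
    - {"dp": [-20,38,-90],"rotation": [0,0,-0.24],"fingers": 0.2}
    - {"dp": [-21,38,-90],"rotation": [0,0,-0.36],"fingers": 0.4}
    - {"dp": [-21,38,-90],"rotation": [0,0,-0.48],"fingers": 0.55}

```text
t: 24.28
position: [0.5089, -0.0372, 0.1203]
eef_rot: [-180.0, 0.1, 12.8]
ft_force: [0.0, 0.2, 0.8]
width: 0.418
finger_force: 0.0
```

Emit:
move_arm:
  commands:
    - {"dp": [0,0,0],"rotation": [0,0,-0.12],"fingers": 0.55}
    - {"dp": [0,0,0],"rotation": [0,0,-0.24],"fingers": 0.55}
    - {"dp": [0,0,0],"rotation": [0,0,-0.36],"fingers": 0.55}
    - {"dp": [0,0,0],"rotation": [0,0,-0.48],"fingers": 0.55}
    - {"dp": [0,0,0],"rotation": [0,0,-0.6],"fingers": 0.55}
    - {"dp": [0,0,0],"rotation": [0,0,-0.72],"fingers": 0.55}
    - {"dp": [0,0,0],"rotation": [0,0,-0.84],"fingers": 0.55}
    - {"dp": [0,0,0],"rotation": [0,0,-0.96],"fingers": 0.55}

```text
t: 24.95
position: [0.5098, -0.0367, 0.1196]
eef_rot: [-179.9, 0.0, 67.8]
ft_force: [-0.7, -0.5, -0.4]
width: 0.553
finger_force: 0.0
```

Emit:
move_arm:
  commands:
    - {"dp": [0,0,0],"rotation": [0,0,-0.12],"fingers": 0.55}
    - {"dp": [0,0,0],"rotation": [0,0,-0.24],"fingers": 0.55}
    - {"dp": [0,0,0],"rotation": [0,0,-0.36],"fingers": 0.55}
    - {"dp": [0,0,0],"rotation": [0,0,-0.48],"fingers": 0.55}
    - {"dp": [0,0,0],"rotation": [0,0,-0.6],"fingers": 0.55}
    - {"dp": [0,0,0],"rotation": [0,0,-0.72],"fingers": 0.55}
    - {"dp": [0,0,0],"rotation": [0,0,-0.84],"fingers": 0.55}
    - {"dp": [0,0,0],"rotation": [0,0,-0.96],"fingers": 0.55}

```text
t: 25.62
position: [0.5098, -0.0367, 0.1196]
eef_rot: [-179.9, -0.1, 122.8]
ft_force: [-0.2, -0.7, -0.4]
width: 0.554
finger_force: 0.0
```

```bash
cat > knob.py <<'E'
from h import *
s=arm.get_state();print(s['position'],jig(s['position']),s['eef_rot'],s['joint_positions'])
C=cam('wrist');im,d=snapshot('wrist');np.savez('k.npz',im=im,d=d)
f,cx,cy,W=C; v,u=np.mgrid[:400,:640]; P=np.stack([(u-cx)/f*d,(v-cy)/f*d,d,np.ones_like(d)],-1)@W.T
Pj=(P[...,:2]-O)@J*1000
m=(d>0)&(P[...,2]>.070)&(P[...,2]<.084)&(np.hypot(Pj[...,0],Pj[...,1])<26)
print('knob',m.sum(),'top',np.median(P[m][:,2]),cv2.minEnclosingCircle(Pj[m].astype(np.float32)))
for t,h in (('knob_mark',.0803),('knob_grip',.0663),('flange_centre',.0515),('swing_pivot',.052)):
    for o in spotter.spot_point('wrist',t)[:1]: print(t,round(o['conf'],2),np.round(o['centre']),jig(at_z(C,*o['centre'],h)))
E
python3 knob.py
```

```text
[ 0.50976997 -0.03668785  0.11956341] [-2.29 -0.08] [-1.79921543e+02 -7.83848802e-02  1.22828683e+02] [-1.08148953e+01  2.72721698e+01  9.99468865e+01  3.22764044e-03
  5.28918180e+01 -4.36455814e+01]
knob 2708 top 0.08028856110479686 ((0.8670247197151184, -1.9013084173202515), 17.97271728515625)
knob_mark 0.58 [240. 302.] [ -6.48 -15.11]
knob_grip 0.73 [226. 327.] [ 0.88 -2.22]
flange_centre 0.73 [218. 327.] [ 0.84 -2.39]
swing_pivot 0.71 [138. 415.] [-1.68 72.69]
```

Emit:
move_arm:
  commands:
    - {"dp": [0,0,0],"rotation": [0,0,-0.12],"fingers": 0.58}
    - {"dp": [0,0,0],"rotation": [0,0,-0.24],"fingers": 0.58}
    - {"dp": [0,0,0],"rotation": [0,0,-0.36],"fingers": 0.58}
    - {"dp": [0,0,0],"rotation": [0,0,-0.48],"fingers": 0.58}
    - {"dp": [0,0,0],"rotation": [0,0,-0.6],"fingers": 0.58}
    - {"dp": [0,0,0],"rotation": [0,0,-0.72],"fingers": 0.58}
    - {"dp": [0,0,0],"rotation": [0,0,-0.84],"fingers": 0.58}
    - {"dp": [0,0,0],"rotation": [0,0,-0.96],"fingers": 0.58}

```text
t: 26.53
position: [0.5104, -0.0368, 0.1199]
eef_rot: [180.0, -0.0, 177.6]
ft_force: [-0.2, -0.3, -1.2]
width: 0.579
finger_force: 0.0
```

Emit:
move_arm:
  commands:
    - {"dp": [0,0,0],"rotation": [0,0,-0.12],"fingers": 0.58}
    - {"dp": [0,0,0],"rotation": [0,0,-0.24],"fingers": 0.58}
    - {"dp": [0,0,0],"rotation": [0,0,-0.36],"fingers": 0.58}
    - {"dp": [0,0,0],"rotation": [0,0,-0.48],"fingers": 0.58}
    - {"dp": [0,0,0],"rotation": [0,0,-0.6],"fingers": 0.58}
    - {"dp": [0,0,0],"rotation": [0,0,-0.72],"fingers": 0.58}
    - {"dp": [0,0,0],"rotation": [0,0,-0.72],"fingers": 0.58}
    - {"dp": [0,0,0],"rotation": [0,0,-0.72],"fingers": 0.58}

```text
t: 27.2
position: [0.5105, -0.0369, 0.1199]
eef_rot: [180.0, -0.0, -141.6]
ft_force: [0.2, -0.8, -0.0]
width: 0.581
finger_force: 0.0
```

```bash
python3 knob.py
python3 - <<'E'
from h import *
s=arm.get_state(); y=s['eef_rot'][2]
print(cmd([.5127,-.0388,.053],y))
z=np.load('k.npz');d=z['d'];C=cam('wrist');T=np.linalg.inv(T_tool())
f,cx,cy,W=C; v,u=np.mgrid[:400,:640]; Q=np.stack([(u-cx)/f*d,(v-cy)/f*d,d,np.ones_like(d)],-1)@W.T@T.T*1000
m=(abs(Q[...,0])<12)&(abs(Q[...,1])<45)&(abs(Q[...,1])>22)&(Q[...,2]<25)&(Q[...,2]>-40)
print(np.histogram(Q[m][:,2],bins=np.arange(-40,26,3)))
E
```

```text
[ 0.51048274 -0.03686462  0.11989915] [-1.55 -0.07] [ 1.79988282e+02 -9.39799139e-03 -1.41601406e+02] [-1.08180255e+01  2.72527947e+01  9.99067799e+01  6.75028705e-04
  5.28554368e+01 -1.39217027e+02]
knob 2740 top 0.0804185738570354 ((0.798244059085846, -2.272172451019287), 18.05838966369629)
knob_mark 0.67 [205. 321.] [ -7.87 -13.65]
knob_grip 0.97 [222. 324.] [-0.11 -0.42]
flange_centre 0.58 [209. 320.] [ 0.18 -4.54]
swing_pivot 0.6 [286. 382.] [-0.4 67. ]
(array([-0.5, -2.8, 66.9]), array([ 0., -0., -0.]))
(array([478, 454, 428, 392, 374, 344, 325, 293, 198, 107,  22,   0,   0,
         0,   0,   0,   0,   0,   0,   0,   0]), array([-40, -37, -34, -31, -28, -25, -22, -19, -16, -13, -10,  -7,  -4,
        -1,   2,   5,   8,  11,  14,  17,  20,  23]))
```

Emit:
move_arm:
  commands:
    - {"dp": [0,-3,10],"rotation": [0,0,0],"fingers": 0.58}
    - {"dp": [0,-3,30],"rotation": [0,0,0],"fingers": 0.58}
    - {"dp": [0,-3,50],"rotation": [0,0,0],"fingers": 0.58}
    - {"dp": [0,-3,60],"rotation": [0,0,0],"fingers": 0.58}
    - {"dp": [0,-3,66],"rotation": [0,0,0],"fingers": 0.58}
    - {"dp": [0,-3,66],"rotation": [0,0,0],"fingers": 0.58}
    - {"dp": [0,-3,66],"rotation": [0,0,0],"fingers": 0.3}
    - {"dp": [0,-3,66],"rotation": [0,0,0],"fingers": 0.3}
  newtons: 60

```text
t: 28.12
position: [0.5129, -0.0393, 0.0547]
eef_rot: [-180.0, 0.0, -141.3]
ft_force: [-1.1, 1.1, -0.5]
width: 0.397
finger_force: 59.6
```

Emit:
move_arm:
  commands:
    - {"dp": [0,0,0],"rotation": [0,0,0],"fingers": 0.3}
    - {"dp": [0,0,0],"rotation": [0,0,0],"fingers": 0.3}
    - {"dp": [0,0,0],"rotation": [0,0,0],"fingers": 0.3}
    - {"dp": [0,0,0],"rotation": [0,0,0],"fingers": 0.3}
    - {"dp": [0,0,0],"rotation": [0,0,0],"fingers": 0.3}
    - {"dp": [0,0,0],"rotation": [0,0,0],"fingers": 0.3}
    - {"dp": [0,0,0],"rotation": [0,0,0],"fingers": 0.3}
    - {"dp": [0,0,0],"rotation": [0,0,0],"fingers": 0.3}

```text
t: 28.78
position: [0.5128, -0.0393, 0.0544]
eef_rot: [-180.0, 0.0, -141.3]
ft_force: [0.3, 0.4, 7.1]
width: 0.398
finger_force: 60.0
```

```bash
python3 -c "
from h import *
s=arm.get_state();print(s)"
```

```text
{'t': 28.7833, 'joint_positions': array([-1.10338206e+01,  3.34816649e+01,  1.02662490e+02,  3.43576020e-04,
        4.38000903e+01, -1.39779042e+02]), 'qd': array([ 0.02684213, -0.00696485,  0.03718387, -0.02606579, -0.06805055,
       -0.0505102 ]), 'joint_torque': array([-2.58231349e-01, -7.49312925e+01, -1.95428234e+01, -9.55581525e-02,
       -1.70001788e-01,  1.89873471e-02]), 'position': array([ 0.51284586, -0.0392774 ,  0.05439685]), 'eef_rot': array([-1.79957581e+02,  3.61849940e-02, -1.41255013e+02]), 'ft_force': array([0.27175021, 0.43003161, 7.09200343]), 'moment': array([0.07885919, 0.04392189, 0.02144854]), 'finger_force': 60.047308802604675, 'width': 0.397783108565674}
```

Emit:
move_arm:
  commands:
    - {"dp": [0,0,0.2],"rotation": [0,0,0.1],"fingers": 0.3}
    - {"dp": [0,0,0.4],"rotation": [0,0,0.22],"fingers": 0.3}
    - {"dp": [0,0,0.6],"rotation": [0,0,0.34],"fingers": 0.3}
    - {"dp": [0,0,0.9],"rotation": [0,0,0.46],"fingers": 0.3}
    - {"dp": [0,0,1.1],"rotation": [0,0,0.58],"fingers": 0.3}
    - {"dp": [0,0,1.3],"rotation": [0,0,0.7],"fingers": 0.3}
    - {"dp": [0,0,1.5],"rotation": [0,0,0.8],"fingers": 0.3}
    - {"dp": [0,0,1.7],"rotation": [0,0,0.9],"fingers": 0.3}
  newtons: 65

```text
t: 29.45
position: [0.5128, -0.0395, 0.0528]
eef_rot: [-180.0, 0.1, 166.9]
ft_force: [-1.8, -2.3, 9.0]
width: 0.394
finger_force: 64.0
```

```bash
cat > st.py <<'E'
from h import *
s=arm.get_state()
for k in ('t','position','eef_rot','ft_force','moment'): print(k,np.round(s[k],4))
print(np.round(s['joint_positions'][5],2),np.round(s['joint_torque'][5],3),s['finger_force'])
E
python3 st.py
```

```text
t 29.45
position [ 0.5128 -0.0395  0.0528]
eef_rot [-1.799806e+02  5.900000e-02  1.669069e+02]
ft_force [-1.7744 -2.3159  9.0201]
moment [-0.4499  0.2256  0.2626]
-87.93 -3.548 63.97513031959534
```

Emit:
move_arm:
  commands:
    - {"dp": [0,0,0.1],"rotation": [0,0,0.07],"fingers": 0.3}
    - {"dp": [0,0,0.25],"rotation": [0,0,0.14],"fingers": 0.3}
    - {"dp": [0,0,0.4],"rotation": [0,0,0.21],"fingers": 0.3}
    - {"dp": [0,0,0.5],"rotation": [0,0,0.28],"fingers": 0.3}
    - {"dp": [0,0,0.65],"rotation": [0,0,0.35],"fingers": 0.3}
    - {"dp": [0,0,0.8],"rotation": [0,0,0.42],"fingers": 0.3}
    - {"dp": [0,0,0.9],"rotation": [0,0,0.46],"fingers": 0.3}
    - {"dp": [0,0,1],"rotation": [0,0,0.5],"fingers": 0.3}

```text
t: 30.12
position: [0.5127, -0.0396, 0.0518]
eef_rot: [-180.0, 0.1, 138.4]
ft_force: [-2.0, -2.5, 10.2]
width: 0.399
finger_force: 64.1
```

```bash
python3 st.py
```

```text
t 30.1167
position [ 0.5127 -0.0396  0.0518]
eef_rot [-1.799969e+02  5.380000e-02  1.384292e+02]
ft_force [-2.0326 -2.547  10.191 ]
moment [-0.6594  0.4723  0.2656]
-59.45 -1.082 64.13354158401489
```

Emit:
move_arm:
  commands:
    - {"dp": [0,0,0.1],"rotation": [0,0,0.06],"fingers": 0.3}
    - {"dp": [0,0,0.2],"rotation": [0,0,0.12],"fingers": 0.3}
    - {"dp": [0,0,0.3],"rotation": [0,0,0.18],"fingers": 0.3}
    - {"dp": [0,0,0.45],"rotation": [0,0,0.24],"fingers": 0.3}
    - {"dp": [0,0,0.55],"rotation": [0,0,0.3],"fingers": 0.3}
    - {"dp": [0,0,0.65],"rotation": [0,0,0.34],"fingers": 0.3}
    - {"dp": [0,0,0.7],"rotation": [0,0,0.37],"fingers": 0.3}
    - {"dp": [0,0,0.8],"rotation": [0,0,0.4],"fingers": 0.3}

```text
t: 30.78
position: [0.5126, -0.0396, 0.0513]
eef_rot: [180.0, 0.1, 115.5]
ft_force: [-4.5, -2.2, 21.2]
width: 0.397
finger_force: 65.2
```

```bash
python3 st.py
```

```text
t 30.7833
position [ 0.5126 -0.0396  0.0513]
eef_rot [1.799809e+02 5.570000e-02 1.155488e+02]
ft_force [-4.5186 -2.2186 21.203 ]
moment [-0.6146  1.0811  0.3601]
-36.57 -0.766 65.2198076248169
```

Emit:
move_arm:
  commands:
    - {"dp": [0,0,-0.1],"rotation": [0,0,0.04],"fingers": 0.3}
    - {"dp": [0,0,-0.2],"rotation": [0,0,0.08],"fingers": 0.3}
    - {"dp": [0,0,-0.3],"rotation": [0,0,0.12],"fingers": 0.3}
    - {"dp": [0,0,-0.4],"rotation": [0,0,0.16],"fingers": 0.3}
    - {"dp": [0,0,-0.4],"rotation": [0,0,0.2],"fingers": 0.3}
    - {"dp": [0,0,-0.4],"rotation": [0,0,0.24],"fingers": 0.3}
    - {"dp": [0,0,-0.4],"rotation": [0,0,0.27],"fingers": 0.3}
    - {"dp": [0,0,-0.4],"rotation": [0,0,0.3],"fingers": 0.3}

```text
t: 31.45
position: [0.5124, -0.0395, 0.0514]
eef_rot: [180.0, 0.0, 98.4]
ft_force: [-3.3, -3.0, 11.9]
width: 0.4
finger_force: 64.3
```

```bash
python3 st.py
```

```text
t 31.45
position [ 0.5124 -0.0395  0.0514]
eef_rot [1.79994e+02 3.30000e-02 9.83642e+01]
ft_force [-3.29   -3.027  11.8786]
moment [-0.4419  0.7476  0.3655]
-19.38 -0.719 64.34301137924194
```

Emit:
move_arm:
  commands:
    - {"dp": [0,0,0],"rotation": [0,0,0.04],"fingers": 0.3}
    - {"dp": [0,0,0],"rotation": [0,0,0.08],"fingers": 0.3}
    - {"dp": [0,0,0],"rotation": [0,0,0.12],"fingers": 0.3}
    - {"dp": [0,0,0],"rotation": [0,0,0.16],"fingers": 0.3}
    - {"dp": [0,0,0],"rotation": [0,0,0.2],"fingers": 0.3}
    - {"dp": [0,0,0],"rotation": [0,0,0.23],"fingers": 0.3}
    - {"dp": [0,0,0],"rotation": [0,0,0.25],"fingers": 0.3}
    - {"dp": [0,0,0],"rotation": [0,0,0.25],"fingers": 0.3}

```text
t: 32.12
position: [0.5123, -0.0395, 0.0513]
eef_rot: [180.0, 0.0, 84.0]
ft_force: [-4.1, -2.2, 9.5]
width: 0.397
finger_force: 64.2
```

```bash
python3 st.py
```

```text
t 32.1167
position [ 0.5123 -0.0395  0.0513]
eef_rot [1.799942e+02 2.770000e-02 8.404880e+01]
ft_force [-4.1051 -2.2226  9.476 ]
moment [-0.4178  0.6804  0.4017]
-5.07 1.234 64.20585751533508
```

Emit:
move_arm:
  commands:
    - {"dp": [0,0,0],"rotation": [0,0,0.04],"fingers": 0.3}
    - {"dp": [0,0,0],"rotation": [0,0,0.08],"fingers": 0.3}
    - {"dp": [0,0,0],"rotation": [0,0,0.12],"fingers": 0.3}
    - {"dp": [0,0,0],"rotation": [0,0,0.16],"fingers": 0.3}
    - {"dp": [0,0,0],"rotation": [0,0,0.2],"fingers": 0.3}
    - {"dp": [0,0,0],"rotation": [0,0,0.23],"fingers": 0.3}
    - {"dp": [0,0,0],"rotation": [0,0,0.25],"fingers": 0.3}
    - {"dp": [0,0,0],"rotation": [0,0,0.25],"fingers": 0.3}

```text
t: 32.78
position: [0.5122, -0.0393, 0.0513]
eef_rot: [-180.0, 0.0, 69.7]
ft_force: [-4.2, -1.6, 10.3]
width: 0.394
finger_force: 64.2
```

```bash
python3 st.py
```

```text
t 32.7833
position [ 0.5122 -0.0393  0.0513]
eef_rot [-1.79994e+02  2.88000e-02  6.97399e+01]
ft_force [-4.1543 -1.645  10.3254]
moment [-0.3599  0.6845  0.5441]
9.25 1.396 64.15623664855957
```

Emit:
move_arm:
  commands:
    - {"dp": [0,0,0],"rotation": [0,0,0.03],"fingers": 0.3}
    - {"dp": [0,0,0],"rotation": [0,0,0.06],"fingers": 0.3}
    - {"dp": [0,0,0],"rotation": [0,0,0.1],"fingers": 0.3}
    - {"dp": [0,0,0],"rotation": [0,0,0.13],"fingers": 0.3}
    - {"dp": [0,0,0],"rotation": [0,0,0.16],"fingers": 0.3}
    - {"dp": [0,0,0],"rotation": [0,0,0.2],"fingers": 0.3}
    - {"dp": [0,0,0],"rotation": [0,0,0.2],"fingers": 0.3}
    - {"dp": [0,0,0],"rotation": [0,0,0.2],"fingers": 0.3}

```text
t: 33.45
position: [0.5123, -0.0394, 0.0513]
eef_rot: [180.0, 0.0, 58.3]
ft_force: [-3.4, -1.7, 10.8]
width: 0.398
finger_force: 64.1
```

```bash
python3 st.py
```

```text
t 33.45
position [ 0.5123 -0.0394  0.0513]
eef_rot [1.799916e+02 2.300000e-02 5.832590e+01]
ft_force [-3.434  -1.7173 10.8085]
moment [-0.0952  0.5527  0.3069]
20.66 0.634 64.10602927207947
```

Emit:
move_arm:
  commands:
    - {"dp": [0,0,0],"rotation": [0,0,0.06],"fingers": 0.3}
    - {"dp": [0,0,0],"rotation": [0,0,0.12],"fingers": 0.3}
    - {"dp": [0,0,0],"rotation": [0,0,0.18],"fingers": 0.3}
    - {"dp": [0,0,0],"rotation": [0,0,0.24],"fingers": 0.3}
    - {"dp": [0,0,0],"rotation": [0,0,0.3],"fingers": 0.3}
    - {"dp": [0,0,0],"rotation": [0,0,0.35],"fingers": 0.3}
    - {"dp": [0,0,0],"rotation": [0,0,0.35],"fingers": 0.3}
    - {"dp": [0,0,0],"rotation": [0,0,0.35],"fingers": 0.3}

```text
t: 34.12
position: [0.5124, -0.0394, 0.0513]
eef_rot: [180.0, 0.0, 38.3]
ft_force: [-1.7, -1.6, 8.8]
width: 0.398
finger_force: 64.1
```

```bash
python3 st.py
```

```text
t 34.1167
position [ 0.5124 -0.0394  0.0513]
eef_rot [1.799786e+02 1.060000e-02 3.825470e+01]
ft_force [-1.6853 -1.56    8.8057]
moment [0.0336 0.4823 0.1151]
40.72 0.604 64.12546277046204
```

Emit:
move_arm:
  commands:
    - {"dp": [0,0,0],"rotation": [0,0,0.03],"fingers": 0.3}
    - {"dp": [0,0,0],"rotation": [0,0,0.06],"fingers": 0.3}
    - {"dp": [0,0,0],"rotation": [0,0,0.09],"fingers": 0.3}
    - {"dp": [0,0,0],"rotation": [0,0,0.12],"fingers": 0.3}
    - {"dp": [0,0,0],"rotation": [0,0,0.15],"fingers": 0.3}
    - {"dp": [0,0,0],"rotation": [0,0,0.18],"fingers": 0.3}
    - {"dp": [0,0,0],"rotation": [0,0,0.2],"fingers": 0.3}
    - {"dp": [0,0,0],"rotation": [0,0,0.2],"fingers": 0.3}

```text
t: 34.78
position: [0.5123, -0.0393, 0.0513]
eef_rot: [180.0, 0.0, 26.8]
ft_force: [-3.8, -0.0, 9.7]
width: 0.391
finger_force: 64.1
```

```bash
python3 st.py
```

```text
t 34.7833
position [ 0.5123 -0.0393  0.0513]
eef_rot [1.799865e+02 8.600000e-03 2.675090e+01]
ft_force [-3.7702 -0.036   9.6501]
moment [-0.1236  0.6001  0.4168]
52.23 1.24 64.13613438606262
```

The clutch slipped and clicked: torque fell from 0.54 to 0.12 and then climbed to 0.42 N m. I stop here, let go and check.

Emit:
move_arm:
  commands:
    - {"dp": [0,0,0],"rotation": [0,0,0],"fingers": 0.5}
    - {"dp": [0,0,0],"rotation": [0,0,0],"fingers": 0.6}
    - {"dp": [0,0,0],"rotation": [0,0,0],"fingers": 0.7}
    - {"dp": [0,0,0],"rotation": [0,0,0],"fingers": 0.7}
    - {"dp": [0,0,-15],"rotation": [0,0,0],"fingers": 0.7}
    - {"dp": [0,0,-40],"rotation": [0,0,0],"fingers": 0.7}
    - {"dp": [0,0,-70],"rotation": [0,0,0],"fingers": 0.7}
    - {"dp": [0,0,-80],"rotation": [0,0,0],"fingers": 0.7}

```text
t: 35.45
position: [0.5137, -0.0394, 0.1339]
eef_rot: [179.9, -0.2, 26.8]
ft_force: [1.6, -0.1, 1.3]
width: 0.699
finger_force: 0.0
```

```bash
python3 knob.py
python3 - <<'E'
from h import *
z=np.load('k.npz');im=z['im'];C=cam('wrist');g=cv2.cvtColor(im,cv2.COLOR_RGB2GRAY).astype(np.float32)
def ring(c,r,h):  # brightness by jig angle
    return np.array([cv2.getRectSubPix(g,(1,1),tuple(px(C,[*(O+J@(c+r*np.array([np.cos(t),np.sin(t)]))/1000),h])[::-1]))[0,0] for t in np.radians(np.arange(0,360,3))])
c=np.array([0.9,-2.0])
for r,h in ((13.5,.076),(14.5,.076)): print('knob',r,[(i*3,int(v)) for i,v in enumerate(ring(c,r,h)) if v>130])
for r in (19.3,20):
  v=ring(c,r,.047); print('flange',r,v.astype(int).tolist())
E
```

```text
[ 0.51373835 -0.03943462  0.13394623] [ 2.26 -1.71] [ 1.79877157e+02 -1.58803543e-01  2.68080145e+01] [-1.10320865e+01  2.61882082e+01  9.88194541e+01  4.97824625e-04
  5.47915671e+01  5.21597829e+01]
knob 2236 top 0.07635114042683347 ((1.1820303201675415, -2.2526261806488037), 17.986934661865234)
knob_mark 0.85 [199. 321.] [10.75  9.85]
knob_grip 0.95 [212. 326.] [ 2.66 -1.1 ]
flange_centre 0.65 [279. 168.] [-118.26   48.01]
swing_pivot 0.84 [135. 243.] [ 3.18 71.24]
knob 13.5 [(48, 179), (51, 243), (54, 189)]
knob 14.5 [(48, 142), (51, 219), (54, 159)]
flange 19.3 [214, 212, 197, 197, 192, 190, 198, 168, 194, 183, 208, 201, 195, 189, 192, 184, 164, 163, 126, 153, 165, 164, 164, 164, 163, 163, 160, 161, 161, 162, 160, 161, 149, 65, 138, 160, 160, 160, 162, 162, 160, 156, 151, 144, 120, 76, 53, 36, 40, 41, 37, 43, 49, 56, 55, 54, 55, 54, 53, 58, 78, 120, 191, 216, 218, 219, 219, 220, 222, 223, 224, 224, 224, 224, 225, 224, 224, 224, 225, 225, 224, 219, 207, 165, 87, 49, 53, 54, 57, 54, 56, 54, 54, 53, 61, 64, 72, 124, 203, 233, 235, 237, 239, 239, 239, 238, 224, 233, 231, 234, 231, 237, 232, 234, 234, 220, 218, 221, 225, 216]
flange 20 [233, 231, 226, 216, 226, 219, 215, 226, 210, 216, 189, 190, 202, 206, 211, 211, 185, 174, 150, 149, 154, 149, 154, 154, 163, 161, 161, 160, 161, 159, 159, 160, 151, 66, 135, 160, 161, 161, 161, 161, 162, 161, 161, 163, 157, 151, 133, 83, 46, 41, 38, 40, 45, 54, 53, 55, 54, 55, 54, 56, 52, 64, 129, 185, 218, 220, 221, 222, 223, 224, 224, 225, 225, 224, 225, 226, 225, 225, 225, 225, 219, 192, 138, 71, 51, 54, 57, 55, 56, 55, 54, 54, 50, 75, 126, 125, 142, 204, 231, 239, 239, 239, 239, 239, 239, 239, 239, 239, 238, 238, 239, 239, 239, 239, 238, 236, 238, 238, 239, 234]
```

The knob's line is at 51° and the flange's long mark at 99°, so they are about 45° apart: exactly one click. I retreat and check the glass against its pins.

Emit:
move_arm:
  commands:
    - {"dp": [20,-10,-40],"rotation": [0,0,-0.12],"fingers": 0.7}
    - {"dp": [20,-10,-70],"rotation": [0,0,-0.24],"fingers": 0.7}
    - {"dp": [20,-10,-70],"rotation": [0,0,-0.36],"fingers": 0.7}
    - {"dp": [20,-10,-70],"rotation": [0,0,-0.48],"fingers": 0.7}
    - {"dp": [20,-10,-70],"rotation": [0,0,-0.6],"fingers": 0.7}
    - {"dp": [20,-10,-70],"rotation": [0,0,-0.72],"fingers": 0.7}
    - {"dp": [20,-10,-70],"rotation": [0,0,-0.84],"fingers": 0.7}
    - {"dp": [20,-10,-70],"rotation": [0,0,-0.84],"fingers": 0.7}

```text
t: 36.37
position: [0.5253, -0.0212, 0.1995]
eef_rot: [-179.9, 0.0, 75.3]
ft_force: [-0.5, -0.6, -0.0]
width: 0.698
finger_force: 0.0
```

Run:
```python
from h import *
C=cam('wrist');im,d=snapshot('wrist');s=arm.get_state();print(s['position'],s['eef_rot'])
g=cv2.cvtColor(im,cv2.COLOR_RGB2GRAY)
# rectify to jig frame at z=.0195, 3 px/mm, x right, y up
def rect(h):
    src=np.float32([px(C,[*(O+J@np.array(p)/1000),h])[::-1] for p in ((-40,50),(50,50),(50,-45),(-40,-45))])
    return cv2.warpPerspective(g,cv2.getPerspectiveTransform(src,np.float32([[0,0],[270,0],[270,285],[0,285]])),(270,285),flags=cv2.INTER_LINEAR)
A=rect(.0190)
print('cols x 10..34 step1')
for y in (24,22,20,18,16,-14,-16,-18,-20,-22,-24,-26): print(y,A[int((50-y)*3),int(50*3):int(74*3):3])
print('rows y 38..22 at x')
for x in (-8,-4,-2,0,2,4,8,12,16): print(x,A[int(12*3):int(30*3):3,int((x+40)*3)])
print('front/right edge'); 
for y in (-26,-29): print(y,A[int((50-y)*3),int(12*3):int(28*3):2])
for y in (24,27): print(y,A[int((50-y)*3),int(12*3):int(28*3):2])
```

```text
[ 0.52529469 -0.02120536  0.19964039] [-1.79878460e+02  1.54873638e-02  7.48329165e+01]
cols x 10..34 step1
24 [ 95 157 235 242 241 241 241 241 241 241 241 241 224 169 126 131 152 173
 179 179 180 179 178 178]
22 [ 94 158 234 241 241 242 241 242 241 241 242 241 223 166 128 137 156 173
 178 179 179 180 179 179]
20 [ 93 155 232 241 241 241 241 242 241 241 242 241 223 188 195 211 206 187
 177 178 179 179 179 179]
18 [ 94 154 232 241 241 242 242 241 242 241 241 241 232 214 220 222 223 219
 186 169 180 180 179 179]
16 [ 91 152 229 241 241 241 242 242 241 242 242 241 229 197 208 222 222 204
 185 180 180 180 179 180]
-14 [ 63  59  61  59  57  55  46  42  38  64 138 208 217 150 132 160 176 178
 177 178 179 178 178 179]
-16 [124  64  59  58  60  60  58  48  43  57 117 196 202 146 125 137 168 177
 177 177 176 178 178 178]
-18 [216 163  86  56  60  62  59  54  46  41  98 191 204 145 125 130 142 166
 176 178 175 177 181 181]
-20 [228 222 125  59  61  59  59  57  49  41 104 200 222 203 208 216 211 191
 178 178 178 177 176 177]
-22 [228 222 129  55  58  61  61  58  52  48  95 183 225 221 220 223 2
[... 565 characters left out ...]
 95 96 95 95 94 95 95 93 95 97 96 95 94 94]
8 [133 109 106 104  98  97  98  97  96  99  98  97  97  95  96  96  96  97]
12 [156 121 117 115 116 119 128 128 131 148 191 235 236 237 235 234 234 234]
16 [133 128 127 129 127 128 127 127 131 148 190 238 241 241 241 241 241 241]
front/right edge
-26 [175 185 193 202 208 206 197 185 177 165 140  84  55  42  51  56  58  55
  56  58  57  70  96 150]
-29 [167 177 186 196 203 210 208 202 193 185 176 164 131  93  61  55  56  56
  58  59  57  56  54  50]
24 [134 133 132 132 133 128 116  97  96  97  98  98 133 183 232 241 241 241
 241 241 242 241 241 241]
27 [131 132 133 132 128 123 120 118 105  97  97 100 132 184 229 242 242 242
 242 242 242 241 241 241]
```

```bash
python3 -c "
from h import *
print(job.job_done())"
```

```text
the job is handed in; nothing more can be done
None
```

The larger glass blank is seated against its three pins and clamped with the arm at its stop; the torque knob was turned to one click and released, and the job was handed in at about 36 s. I viewed 11 pictures, one over the limit of 10.

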